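Find the rotor arm that has lost its balance

TASK

The mixer shook on its last run because one of its two rotor arms has its weight off-centre. Draw the arms out of the covered rack and check them one at a time: lower the arm by its slot lightly onto the knife edge, let go of it for a second or so to see whether it stays level or tips, and then lay it down, knob up and without dropping it, in the middle of the green tray if it balances or of the red tray if it tips, before you check the other arm in the same way. Leave everything else on the bench where it is.

Things in the scene. Friction and masses are not known exactly. Their poses are not given: they have to be found in the camera images.
- rotor_one: aluminium rotor arm, 180 mm long (along its x), 30 wide, 80 high, about 0.26 kg, standing flat on two round buckets (30 diameter, 34 high, centres 75 mm either side of the middle); bars rise to a hub in the middle with a black lifting knob on top. At the start it lies in the rack, one end sticking out. Origin midway between the buckets, at their undersides; z is its up
- rotor_one_knob (a point): centre of its round black knob (24 mm diameter, 32 mm tall), 64 mm above the undersides of the buckets; axes as the arm's. The knob stands on the flat top of the hub (36 mm along the arm x 30 mm), which lies 16 mm below this point
- rotor_two: the other rotor arm, in the other lane of the rack: it looks just like rotor_one and has the same sizes, axes and offsets
- rotor_two_knob (a point): centre of the other arm's knob, as for rotor_one
- rotor_one_end (a point): centre of the bucket that sticks out of the rack at the start, 75 mm from the arm's middle towards its -x, half-way up the bucket (17 mm above its underside)
- rotor_one_slot (a point): top of the V-shaped drive slot across the underside of the hub, 26 mm below the knob's centre and 38 mm above the undersides of the buckets; it runs along the arm's y, is 90 degrees wide, 14 mm deep, 28 mm wide at its mouth, and drops onto the knife edge
- rotor_two_end (a point): centre of the bucket that sticks out of the rack at the start, 75 mm from the arm's middle towards its -x, half-way up the bucket (17 mm above its underside)
- rotor_two_slot (a point): top of the V-shaped drive slot across the underside of the hub, 26 mm below the knob's centre and 38 mm above the undersides of the buckets; it runs along the arm's y, is 90 degrees wide, 14 mm deep, 28 mm wide at its mouth, and drops onto the knife edge
- rack_mouth (a point): storage rack with a grey floor and a clear cover (fixed): middle of the cover's open front, on the rack's floor, 6 mm above the bench; x points into the rack, y across it. Cover: roof 89 to 93 mm above the floor, side walls and back, from x = 0 to 112 mm. Open apron of the floor: from x = 0 to -190 mm. Width 150 mm
- rack: the rack; origin under rack_mouth. The arms lie side by side along its x at about y = +38 and -38 mm, ends sticking out 75 mm, a rib 30 mm high between them under the cover. They slide along the floor when drawn by the end. Knob: 15 mm inside the cover's front, free from above once drawn out 45 mm; far end: clear of the cover once drawn out 110 mm. The apron holds a drawn-out arm
- knife_crest (a point): crest of the knife edge of the balancing stand (fixed), 66 mm above the bench: top of a blade 46 mm long, along this point's x, 3 mm thick, on a block 26 mm thick that ends 22 mm below the crest. An arm hangs on it by its slot, its length along this point's y, either end first
- stand: the balancing stand; origin under the crest, axes as the crest's; foot 80 x 196 mm, 15 mm high. Let go on the crest, a sound arm rocks a little and stays near level, within about 0.1 rad; one with its weight off-centre tips within a second until a bucket rests on the foot, at about 0.16 rad, and stays there with its knob leaning
- knife: the steel blade itself; origin and axes as knife_crest. Delicate: more than 60 N dents it
- pass_tray_floor (a point): green tray for arms that balance (fixed): inside 82 mm along x, 208 mm along y, walls 4 mm thick, rims 22 mm above the bench; point at the centre of its inner floor, 4 mm above the bench
- reject_tray_floor (a point): red tray for arms that tip (fixed), same make, sizes and axes as the green one; it may stand on either side of it
- vial_rack: white rack of five sealed vials, 200 x 52 x 99 mm; a bystander; origin at the centre of its underside
- beaker: empty glass beaker, 68 mm across, 85 mm high; a bystander; origin at the centre of its underside
- grease_jar: small white jar with blue cap, 42 mm across, 42 mm high; a bystander; origin at the centre of its underside
- stray_vial: small amber vial, 25 mm across, 60 mm high; a bystander; origin at the centre of its underside
- screwdriver: screwdriver with orange handle, 160 mm long, lying; a bystander; origin under it
- brush: cleaning brush, 160 mm long, lying; a bystander; origin under it
- drive_nut: brass ring nut, 28 mm across, 12 mm high; a bystander; origin at the centre of its underside
- wash_bottle: white bottle with red cap, 60 mm across, 140 mm high; a bystander; origin at the centre of its underside

How it is judged:
On the way, in this order (a step that is already met when the one before it is completed fails the run):
1. one of the arms hangs on the knife edge by its slot, let go (((contact force between rotor_one and knife above 1 N and contact force between rotor_one and the fingers below 0.05 N and distance between rotor_one_slot and knife_crest below 0.015 m and angle between rotor_one_slot's own z axis and vertical below 0.35 rad) or (contact force between rotor_two and knife above 1 N and contact force between rotor_two and the fingers below 0.05 N and distance between rotor_two_slot and knife_crest below 0.015 m and angle between rotor_two_slot's own z axis and vertical below 0.35 rad))), for 0.6 s.
2. the arm checked first lies in its tray and the other hangs on the knife edge by its slot, let go: tipped, if the first lies in the green tray, or level, if it lies in the red tray (((contact force between rotor_two and knife above 1 N and contact force between rotor_two and the fingers below 0.05 N and distance between rotor_two_slot and knife_crest below 0.015 m and angle between rotor_two_slot's own z axis and vertical between 0.13 and 0.35 rad and x of rotor_one_knob in the frame of pass_tray_floor between -0.035 and 0.035 m and y of rotor_one_knob in the frame of pass_tray_floor between -0.035 and 0.035 m and z of rotor_one_knob in the frame of pass_tray_floor between 0.058 and 0.07 m and angle between rotor_one_knob's own z axis and vertical below 0.12 rad) or (contact force between rotor_two and knife above 1 N and contact force between rotor_two and the fingers below 0.05 N and distance between rotor_two_slot and knife_crest below 0.015 m and angle between rotor_two_slot's own z axis and vertical below 0.1 rad and x of rotor_one_knob in the frame of reject_tray_floor between -0.035 and 0.035 m and y of rotor_one_knob in the frame of reject_tray_floor between -0.035 and 0.035 m and z of rotor_one_knob in the frame of reject_tray_floor between 0.058 and 0.07 m and angle between rotor_one_knob's own z axis and vertical below 0.12 rad) or (contact force between rotor_one and knife above 1 N and contact force between rotor_one and the fingers below 0.05 N and distance between rotor_one_slot and knife_crest below 0.015 m and angle between rotor_one_slot's own z axis and vertical between 0.13 and 0.35 rad and x of rotor_two_knob in the frame of pass_tray_floor between -0.035 and 0.035 m and y of rotor_two_knob in the frame of pass_tray_floor between -0.035 and 0.035 m and z of rotor_two_knob in the frame of pass_tray_floor between 0.058 and 0.07 m and angle between rotor_two_knob's own z axis and vertical below 0.12 rad) or (contact force between rotor_one and knife above 1 N and contact force between rotor_one and the fingers below 0.05 N and distance between rotor_one_slot and knife_crest below 0.015 m and angle between rotor_one_slot's own z axis and vertical below 0.1 rad and x of rotor_two_knob in the frame of reject_tray_floor between -0.035 and 0.035 m and y of rotor_two_knob in the frame of reject_tray_floor between -0.035 and 0.035 m and z of rotor_two_knob in the frame of reject_tray_floor between 0.058 and 0.07 m and angle between rotor_two_knob's own z axis and vertical below 0.12 rad))), for 0.6 s.
At the end, for the whole second after the job is handed in: The arm that balances lies at rest in the green tray and the arm that tips lies at rest in the red tray, each flat on the tray's floor on both buckets (tilt under 0.12 rad), knob up, its middle within 35 mm of the tray's middle along each side of the tray (((x of rotor_one_knob in the frame of pass_tray_floor between -0.035 and 0.035 m and y of rotor_one_knob in the frame of pass_tray_floor between -0.035 and 0.035 m and z of rotor_one_knob in the frame of pass_tray_floor between 0.058 and 0.07 m and angle between each of rotor_one_knob, rotor_two_knob's own z axis and vertical below 0.12 rad and x of rotor_two_knob in the frame of reject_tray_floor between -0.035 and 0.035 m and y of rotor_two_knob in the frame of reject_tray_floor between -0.035 and 0.035 m and z of rotor_two_knob in the frame of reject_tray_floor between 0.058 and 0.07 m) or (x of rotor_two_knob in the frame of pass_tray_floor between -0.035 and 0.035 m and y of rotor_two_knob in the frame of pass_tray_floor between -0.035 and 0.035 m and z of rotor_two_knob in the frame of pass_tray_floor between 0.058 and 0.07 m and angle between each of rotor_two_knob, rotor_one_knob's own z axis and vertical below 0.12 rad and x of rotor_one_knob in the frame of reject_tray_floor between -0.035 and 0.035 m and y of rotor_one_knob in the frame of reject_tray_floor between -0.035 and 0.035 m and z of rotor_one_knob in the frame of reject_tray_floor between 0.058 and 0.07 m)) and linear speed of each of rotor_one, rotor_two below 0.02 m/s); the robot touches nothing.
It fails at once if an arm is pressed on the knife edge with more than 60 N (contact force between any of rotor_one, rotor_two and knife above 60 N).
It fails at once if an arm is dropped (falls free from more than about 25 mm) ((linear speed of rotor_one above 0.7 m/s and contact force between rotor_one and the fingers below 0.05 N) or (linear speed of rotor_two above 0.7 m/s and contact force between rotor_two and the fingers below 0.05 N)).
It fails at once if a bystander is moved by more than 30 mm (distance of any of vial_rack, beaker, grease_jar, stray_vial, screwdriver, brush, drive_nut, wash_bottle from where it was at the start of the episode above 0.03 m).
It also fails if it takes over 72 s, if anything falls off the work surface, if the arm or the gripper's body presses on something with over 40 N, if the wrist force passes 120 N, or if a joint passes its speed limit or range.

ROBOT

A 6-joint arm with a two-finger parallel gripper is mounted at the origin on the work surface. World frame = base frame: x ahead of the robot, y to its left, z up, the work surface at z = 0. Lengths are in m, angles in rad, forces in N, time in s.
With the tool pointing down it reaches from about 0.425 to 0.95 m from the base axis. Payload 14.7 kg.
Tool frame: the origin (TCP) lies on the centre line of the jaws, within the pads' length; the fingertips stand 11 mm ahead of it and the grasp point (between the pads) lies 8 mm behind it (robot.tip_extent is the distance from the TCP to the fingertips, in m); x points along the fingers, y is the direction in which the jaws open and shut, and the axes are right-handed (so a half turn about x gives the same grasp; the last joint's range is limited). The gripper opens to 85 mm and grips with 20 to 120 N. Pads are 22 mm wide; open, the fingers measure 114 mm over their backs; the gripper's body (76 mm by 85 mm) begins 54 mm behind the grasp point. The pads swing forward as they close: fully open they stand 13 mm farther back than shut.
Start: joints at [1.278, 0.48, 1.596, -0, 1.065, -0.047], TCP at [0.158, 0.63, 0.242] pointing down, gripper open.
Joint ranges: [-2.75, 2.75], [-0.82, 2.05], [0.23, 2.67], [-1.56, 4.7], [0.09, 2.69], [-2.92, 2.92]. Speed limits (rad/s): [1.89, 1.89, 2.39, 3.01, 3.01, 3.01].

INTERFACE

Orientations are given as a unit quaternion [w, x, y, z].
In Python, from cell import sensors, capture, ticket, robot gives the robot as it stands. The module is installed in compiled form; this text tells all that it offers.
- The arm moves only by the tool arm_command, never from a script. Its arguments are lists of equal length, an entry for each row: "delta_pos": the shift along the tool's x, y, z in cm, a list of three; "turn": the turn, a rotation vector about the tool's x, y, z in degrees, a list of three; "gripper": the opening, from -1 (shut) to 1 (fully open), so that 0 is half open. In form: {"delta_pos": [[x, y, z], ...], "turn": [[ax, ay, az], ...], "gripper": [gripper, ...]}. A call has 1 to 8 rows; each row shifts and turns the commanded pose from where the row before left it, along the tool's axes as they then stand; what a row does not reach is not made up. A row lasts 1/12 s, in which the tool goes at most 41.7 mm and 7.16 degrees, less where a joint would pass 70% of its speed; a pose out of reach is approached as far as the arm can. A call with a gripper value outside its range is refused whole. The fingers move at their own pace and stop on an object; "force" is the grip in N (left out, the last holds). Time passes only in rows, so rows that do not move let the fingers close. It gives the time, the measured TCP pose, the force and the opening at its end, in the units of the state.
- sensors.read_state(): the state, without advancing time (a new reading comes with each control period).
- capture(name): name is "scene" or "top" or "wrist"; returns a dict with "color" (384x512x3 uint8, red, green, blue), "fx", "fy", "cx", "cy" (pixels), "rvec" (rotation vector, rad) and "tvec" (3), from world to camera coordinates, as OpenCV has them. Camera axes: x right, y down, z forward; pixel columns grow to the right and rows downward; lengths in m; the calibration is good to about 2 mm. A picture is of the moment at which its call begins. There is no depth.
- ticket.hand_in(): hands the job in, once; it reports no verdict.
The state is a dict: "time_s": time; "qpos": joint angles; "dq": joint speeds; "joint_torque": joint torques, N m; "ee_pos": TCP position; "tcp_rot": TCP orientation; "contact_force": force on the tool from outside, world axes, zero at the start; "ft_torque": the same for the moment, N m; "opening": finger opening in m.
Only numpy, scipy, OpenCV 4.12 (cv2) and the standard library are available. Lean on these libraries where they do the work, as an engineer would, in place of code of your own. Each camera call takes 0.05 s, during which the arm holds its last target. There are 200 camera calls.

## Working session

There is one attempt and no reset: what is moved stays moved. The work goes in short steps, Python scripts to look and compute and a tool call to move; the robot and the scene stay as the last step left them, time stands still between calls to the robot, and variables do not carry over. Pictures are saved under pics/ and viewed, about 8 in all and at most 12, crops included, and the job is handed in when it is done.

Besides the shell and the picture viewer there is one more tool, called by a JSON object that holds its "fn" and its "kwargs", one argument or row to a line. arm_command: Moves the arm, as the interface text tells. Its arguments: {"type":"object","properties":{"delta_pos":{"type":"array"},"turn":{"type":"array"},"gripper":{"type":"array"},"force":{"type":"number"}},"required":["delta_pos","turn","gripper"]}

```bash
mkdir -p pics; cat > h.py <<'E'
import numpy as np, cv2
from cell import sensors, capture, ticket, robot
from scipy.spatial.transform import Rotation as R
def snap(cam,name,save=True,scale=1):
    c=capture(cam)
    im=cv2.cvtColor(c['color'],cv2.COLOR_RGB2BGR)
    if scale!=1: im=cv2.resize(im,None,fx=scale,fy=scale,interpolation=cv2.INTER_CUBIC)
    cv2.imwrite(f'pics/{name}.png',im)
    np.savez(f'pics/{name}.npz',**{k:np.array(v) for k,v in c.items()})
    return c
def load(name): return dict(np.load(f'pics/{name}.npz'))
def ray(c,u,v):
    M=cv2.Rodrigues(np.array(c['rvec'],float).reshape(3,1))[0]; t=np.array(c['tvec'],float).ravel()
    d=M.T@np.array([(u-c['cx'])/c['fx'],(v-c['cy'])/c['fy'],1.]); return -M.T@t,d
def atz(c,u,v,z):
    o,d=ray(c,u,v); return o+d*(z-o[2])/d[2]
def proj(c,p):
    M=cv2.Rodrigues(np.array(c['rvec'],float).reshape(3,1))[0]; q=M@np.array(p,float)+np.array(c['tvec'],float).ravel()
    return np.array([c['fx']*q[0]/q[2]+c['cx'],c['fy']*q[1]/q[2]+c['cy']])
def st():
    s=sensors.read_state(); print('t',s['time_s'],'pos',np.round(s['ee_pos'],4),'q',np.round(s['tcp_rot'],4),'f',np.round(s['contact_force'],2),'op',s['opening'],'J',np.round(s['qpos'],3))
    print(np.round(R.from_quat(np.roll(s['tcp_rot'],-1)).as_matrix(),4)); return s
E
python3 - <<'E'
from h import *
st()
snap('scene','s0',scale=1.5); snap('top','t0',scale=1.5)
E
```

```text
t 0.0 pos [0.158  0.6301 0.2417] q [ 0.7017  0.0863  0.7018 -0.0871] f [-0.53  0.34  0.38] op 0.08586362800913752 J [ 1.278  0.481  1.597  0.     1.065 -0.047]
[[-3.000e-04  2.434e-01  9.699e-01]
 [-1.100e-03  9.699e-01 -2.434e-01]
 [-1.000e+00 -1.200e-03 -1.000e-04]]
```

View pics/t0.png

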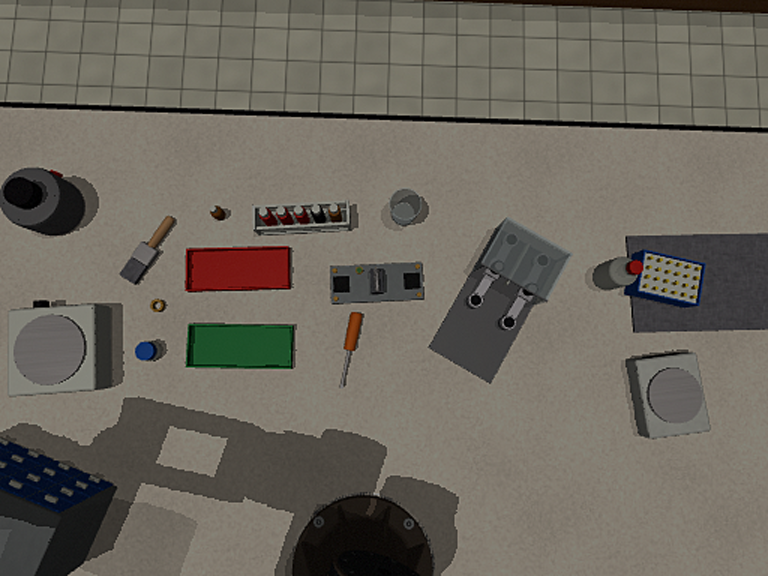

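View pics/s0.png

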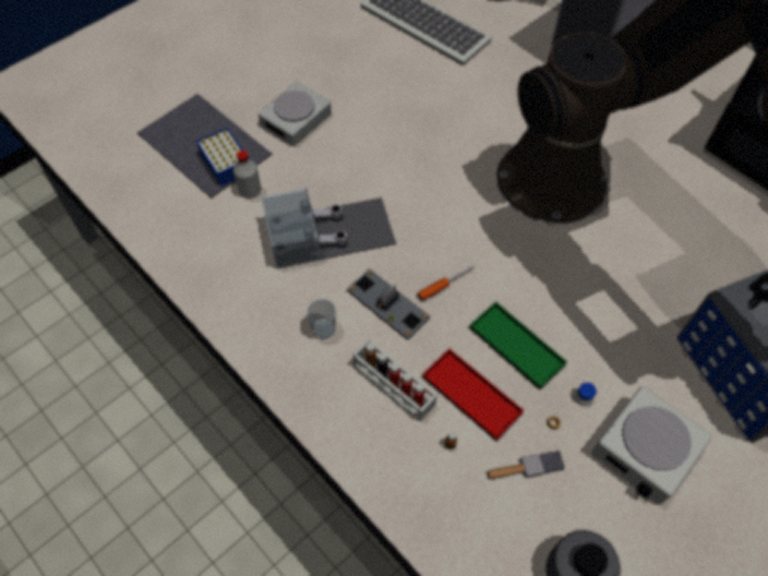

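The top view shows, in 1.5x pixels: rack apron corners at (429,347) and (492,382), bucket ends at (475,300) and (508,321), the knife near (378,280), the red tray at (187..292, 247..292) and the green tray at (187..295, 324..368). Next I turn these into positions.

```bash
python3 - <<'E'
from h import *
c=load('t0')
def P(n,u,v,z): print(n,np.round(atz(c,u/1.5,v/1.5,z),4))
for n,u,v,z in [('ap1',429,347,.006),('ap2',492,382,.006),('roofFL',474,260,.099),('roofBL',507,218,.099),('roofBR',571,254,.099),('endA',475,300,.04),('endB',508,321,.04),('foot',331,264,.015),('foot',424,262,.015),('foot',424,301,.015),('foot',332,304,.015),
('kn',378,268,.066),('kn',378,293,.066),
('red',187,248,.022),('red',290,246,.022),('red',292,290,.022),('red',187,292,.022),('gr',187,324,.022),('gr',293,322,.022),('gr',295,366,.022),('gr',187,368,.022),('scr',355,315,.02),('scr',343,386,.005),('beaker',405,200,.08),('vr',255,205,.09),('vr',350,203,.09),('vr',350,234,.0),('jar',146,351,.04)]: P(n,u,v,z)
# crop upscaled
im=cv2.cvtColor(c['color'],cv2.COLOR_RGB2BGR)
a=cv2.resize(im[140:260,205:390],None,fx=4.3,fy=4.3,interpolation=cv2.INTER_CUBIC); cv2.imwrite('pics/t0c.png',a); print(a.shape)
E
```

```text
ap1 [ 0.4445 -0.1272  0.006 ]
ap2 [ 0.375  -0.2607  0.006 ]
roofFL [ 0.617  -0.2042  0.099 ]
roofBL [ 0.7042 -0.27    0.099 ]
roofBR [ 0.6348 -0.3978  0.099 ]
endA [ 0.5434 -0.2177  0.04  ]
endB [ 0.5017 -0.2863  0.04  ]
foot [0.6143 0.0851 0.015 ]
foot [ 0.6243 -0.1128  0.015 ]
foot [ 0.5408 -0.1142  0.015 ]
foot [0.5291 0.0798 0.015 ]
kn [ 0.6007 -0.0148  0.066 ]
kn [ 0.5496 -0.0162  0.066 ]
red [0.6385 0.3886 0.022 ]
red [0.6492 0.1726 0.022 ]
red [0.5557 0.164  0.022 ]
red [0.5454 0.382  0.022 ]
gr [0.4788 0.3773 0.022 ]
gr [0.4888 0.1588 0.022 ]
gr [0.3984 0.1505 0.022 ]
gr [0.3889 0.371  0.022 ]
scr [0.5069 0.0305 0.02  ]
scr [0.3591 0.0512 0.005 ]
beaker [ 0.7403 -0.066   0.08  ]
vr [0.7176 0.2353 0.09  ]
vr [0.7277 0.0453 0.09  ]
vr [0.6838 0.0477 0.    ]
jar [0.4215 0.4495 0.04  ]
(516, 796, 3)
```

View pics/t0c.png

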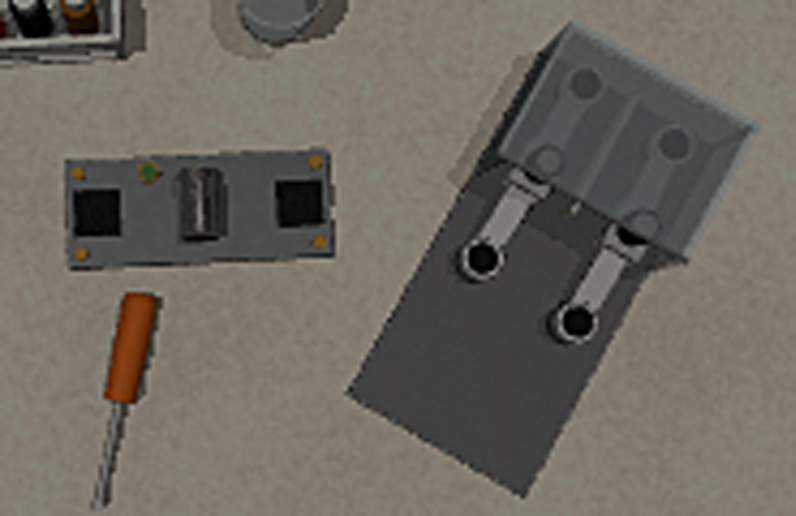

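The crop (4.3x, offset 205,140) shows bucket A's rim centred at (482,259) and B's at (575,322). Their far buckets are at (585,83) and (675,143), and the blade runs along (200,167)-(200,234).

```bash
cat >> h.py <<'E'
import json
def Rd(yaw,tilt=None):
    a=np.radians(yaw); c,s=np.cos(a),np.sin(a)
    M=np.array([[0,c,s],[0,s,-c],[-1,0,0.]])
    return R.from_matrix(M) if tilt is None else R.from_rotvec(np.radians(tilt))*R.from_matrix(M)
def plan(wps,grip,start=None,vmax=.038,wmax=6.9):
    """wps: list of (xyz, Rotation[,nrows]); prints rows to type"""
    if start is None:
        s=sensors.read_state(); p=np.array(s['ee_pos']); q=R.from_quat(np.roll(s['tcp_rot'],-1))
    else: p,q=np.array(start[0]),start[1]
    out=[]
    for w in wps:
        P,Q=np.array(w[0]),w[1]; rv=(q.inv()*Q).as_rotvec(degrees=True)
        n=max(1,int(np.ceil(max(np.linalg.norm(P-p)/vmax,np.linalg.norm(rv)/wmax))))
        if len(w)>2: n=max(n,w[2])
        d=(P-p)/n; dr=rv/n
        for i in range(n):
            out.append((np.round(q.inv().apply(d)*100,2),np.round(dr,1))); q=q*R.from_rotvec(dr,degrees=True)
        p,q=P,Q
    for k in range(0,len(out),8):
        o=out[k:k+8]
        print(json.dumps({"delta_pos":[a.tolist() for a,b in o],"turn":[b.tolist() for a,b in o],"gripper":[grip]*len(o)}))
E
python3 - <<'E'
from h import *
c=load('t0')
g=lambda u,v,z: atz(c,205+u/4.3,140+v/4.3,z)
A,B,A2,B2=g(482,259,.04),g(575,322,.04),g(585,83,.04),g(675,143,.04)
print('A',A,A2,'ang',np.degrees(np.arctan2(*(A2-A)[1::-1])),np.linalg.norm(A2-A))
print('B',B,B2,'ang',np.degrees(np.arctan2(*(B2-B)[1::-1])),np.linalg.norm(B2-B))
print('apron',g(347,393,.006),g(524,497,.006)); print('knobs',g(548,160,.086),g(641,224,.086))
print('knife',g(200,167,.066),g(200,234,.066)); print('foot',[g(*x,.015) for x in [(66,160),(329,150),(334,254),(70,268)]])
plan([((.40,.45,.242),Rd(70)),((A[0]-.02,A[1],.20),Rd(62.5))],0.3)
E
```

```text
A [ 0.54271352 -0.21899915  0.04      ] [ 0.67460119 -0.29432555  0.04      ] ang -29.732441246625587 0.1518829273533639
B [ 0.49899186 -0.28642198  0.04      ] [ 0.63184374 -0.3603408   0.04      ] ang -29.091574719856403 0.15203162041890939
apron [ 0.44429318 -0.12619879  0.006     ] [ 0.3720364  -0.25708648  0.006     ]
knobs [ 0.60893762 -0.25624066  0.086     ] [ 0.56569778 -0.32124127  0.086     ]
knife [ 0.60009615 -0.01330014  0.066     ] [ 0.55236875 -0.014597    0.066     ]
foot [array([0.61036341, 0.0859439 , 0.015     ]), array([ 0.62351947, -0.10909256,  0.015     ]), array([ 0.54587653, -0.11409683,  0.015     ]), array([0.53020472, 0.07997181, 0.015     ])]
{"delta_pos": [[-0.0, -1.45, 3.48], [-0.0, -1.4, 3.5], [-0.0, -1.36, 3.52], [-0.0, -1.31, 3.54], [-0.0, -1.27, 3.55], [-0.0, -1.22, 3.57], [-0.0, -1.17, 3.58], [-0.0, -1.13, 3.6]], "turn": [[0.7, -0.0, 0.0], [0.7, -0.0, 0.0], [0.7, -0.0, 0.0], [0.7, -0.0, 0.0], [0.7, -0.0, 0.0], [0.7, -0.0, 0.0], [0.7, -0.0, 0.0], [0.7, -0.0, 0.0]], "gripper": [0.3, 0.3, 0.3, 0.3, 0.3, 0.3, 0.3, 0.3]}
{"delta_pos": [[0.23, -3.26, 1.
[... 154 characters left out ...]
urn": [[0.4, 0.0, 0.0], [0.4, 0.0, 0.0], [0.4, 0.0, 0.0], [0.4, 0.0, 0.0], [0.4, 0.0, 0.0], [0.4, 0.0, 0.0], [0.4, 0.0, 0.0], [0.4, 0.0, 0.0]], "gripper": [0.3, 0.3, 0.3, 0.3, 0.3, 0.3, 0.3, 0.3]}
{"delta_pos": [[0.23, -3.14, 2.1], [0.23, -3.13, 2.12], [0.23, -3.11, 2.14], [0.23, -3.1, 2.17], [0.23, -3.08, 2.19], [0.23, -3.06, 2.21], [0.23, -3.05, 2.23], [0.23, -3.03, 2.26]], "turn": [[0.4, 0.0, 0.0], [0.4, 0.0, 0.0], [0.4, 0.0, 0.0], [0.4, 0.0, 0.0], [0.4, 0.0, 0.0], [0.4, 0.0, 0.0], [0.4, 0.0, 0.0], [0.4, 0.0, 0.0]], "gripper": [0.3, 0.3, 0.3, 0.3, 0.3, 0.3, 0.3, 0.3]}
{"delta_pos": [[0.23, -3.02, 2.28], [0.23, -3.0, 2.3]], "turn": [[0.4, 0.0, 0.0], [0.4, 0.0, 0.0]], "gripper": [0.3, 0.3]}
```

{"fn": "arm_command", "kwargs": {
  "delta_pos": [
    [0,-1.45,3.5],
    [0,-1.4,3.5],
    [0,-1.35,3.5],
    [0,-1.3,3.55],
    [0,-1.25,3.55],
    [0,-1.2,3.55],
    [0,-1.2,3.6],
    [0,-1.1,3.6]
  ],
  "turn": [
    [0.7,0,0],
    [0.7,0,0],
    [0.7,0,0],
    [0.7,0,0],
    [0.7,0,0],
    [0.7,0,0],
    [0.7,0,0],
    [0.7,0,0]
  ],
  "gripper": [0.3,0.3,0.3,0.3,0.3,0.3,0.3,0.3],
  "force": 60
}}

```text
time_s: 0.77
ee_pos: [0.402, 0.4499, 0.2421]
tcp_rot: [0.697, 0.121, 0.697, -0.121]
contact_force: [1.1, 1.5, -1.0]
opening: 0.0558
```

{"fn": "arm_command", "kwargs": {
  "delta_pos": [
    [0.2,-3.26,1.9],
    [0.2,-3.25,1.9],
    [0.2,-3.2,2],
    [0.2,-3.2,2],
    [0.2,-3.2,2],
    [0.2,-3.2,2],
    [0.2,-3.2,2.05],
    [0.2,-3.2,2.1]
  ],
  "turn": [
    [0.5,0,0],
    [0.5,0,0],
    [0.5,0,0],
    [0.5,0,0],
    [0.5,0,0],
    [0.5,0,0],
    [0.5,0,0],
    [0.5,0,0]
  ],
  "gripper": [0.3,0.3,0.3,0.3,0.3,0.3,0.3,0.3]
}}

```text
time_s: 1.43
ee_pos: [0.4551, 0.1521, 0.2261]
tcp_rot: [0.692, 0.145, 0.692, -0.145]
contact_force: [0.7, -0.8, -0.1]
opening: 0.0554
```

{"fn": "arm_command", "kwargs": {
  "delta_pos": [
    [0.2,-3.1,2.1],
    [0.2,-3.1,2.1],
    [0.2,-3.1,2.15],
    [0.2,-3.1,2.2],
    [0.2,-3.1,2.2],
    [0.2,-3.1,2.2],
    [0.2,-3,2.2],
    [0.2,-3,2.3]
  ],
  "turn": [
    [0.5,0,0],
    [0.5,0,0],
    [0.5,0,0],
    [0.5,0,0],
    [0.5,0,0],
    [0.5,0,0],
    [0.5,0,0],
    [0.5,0,0]
  ],
  "gripper": [0.3,0.3,0.3,0.3,0.3,0.3,0.3,0.3]
}}

```text
time_s: 2.1
ee_pos: [0.507, -0.1453, 0.2101]
tcp_rot: [0.686, 0.169, 0.687, -0.169]
contact_force: [1.6, 0.6, -0.0]
opening: 0.0557
```

{"fn": "arm_command", "kwargs": {
  "delta_pos": [
    [0.2,-3,2.3],
    [0.2,-3,2.3],
    [0,0,0]
  ],
  "turn": [
    [0.5,0,0],
    [0.5,0,0],
    [0,0,0]
  ],
  "gripper": [0.3,0.3,0.3]
}}

```text
time_s: 2.35
ee_pos: [0.5208, -0.2238, 0.2058]
tcp_rot: [0.685, 0.176, 0.684, -0.177]
contact_force: [-1.1, 0.5, -0.3]
opening: 0.0555
```

```bash
python3 - <<'E'
from h import *
st(); c=snap('wrist','w1',scale=1.5)
for p in [(.5427,-.219,.04),(.499,-.2864,.04)]: print(proj(c,p)*1.5)
E
```

```text
t 2.35 pos [ 0.5208 -0.2238  0.2058] q [ 0.6853  0.1758  0.6842 -0.1769] f [-1.13  0.48 -0.25] op 0.05554294431334388 J [-4.590e-01  4.050e-01  1.830e+00 -1.000e-03  9.050e-01 -1.524e+00]
[[ 0.0012  0.4831  0.8756]
 [-0.0019  0.8756 -0.4831]
 [-1.     -0.0011  0.0019]]
[400.15570138 283.42306968]
[271.86320077 274.51260387]
```

View pics/w1.png

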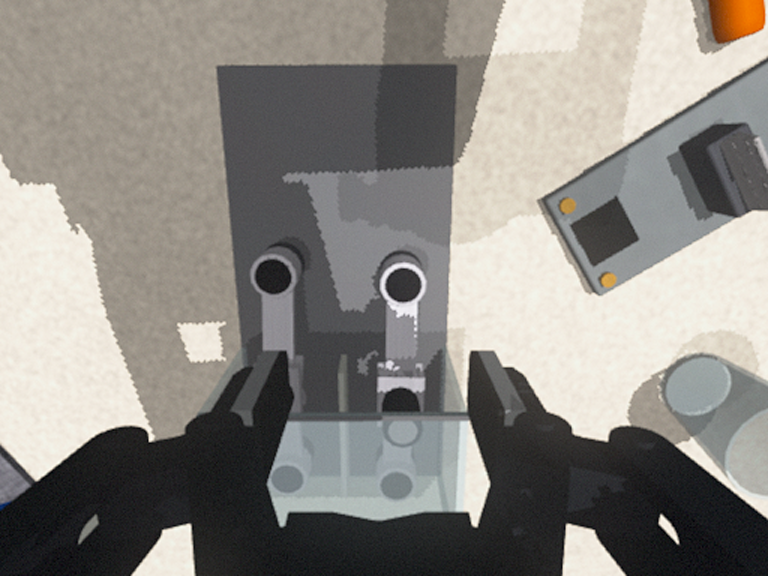

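The wrist view shows rim A at (403,285) and rim B at (275,274), with their far buckets at (397,485) and (288,478). All agree with the estimate to about 1 mm.

```bash
python3 - <<'E'
from h import *
c=load('w1')
g=lambda u,v,z=.04: atz(c,u/1.5,v/1.5,z)
A,A2,B,B2=g(403,285),g(397,485),g(275,274),g(288,478)
for a,b in [(A,A2),(B,B2)]: print(a,b,np.degrees(np.arctan2(*(b-a)[1::-1])),np.linalg.norm(b-a))
print('rack yaw from apron',[g(218,66,.006),g(456,66,.006)], 'foot corner',g(541,201,.015),g(599,294,.015),'roof front',g(268,413,.099),g(468,413,.099))
x=np.array([np.cos(np.radians(-29.3)),np.sin(np.radians(-29.3)),0])
h=A.copy(); h[2]=.06; h-=.002*x
lo=h.copy(); lo[2]=.025
plan([(h,Rd(60.7)),(lo,Rd(60.7),3)],.3)
E
```

```text
[ 0.54447175 -0.2179222   0.04      ] [ 0.6739475  -0.29162434  0.04      ] -29.650051592622567 0.14898314168904137
[ 0.49966231 -0.28450771  0.04      ] [ 0.6314788  -0.35665272  0.04      ] -28.692507415591706 0.15026805305757973
rack yaw from apron [array([ 0.37415015, -0.25513556,  0.006     ]), array([ 0.44517653, -0.1261337 ,  0.006     ])] foot corner [ 0.54460763 -0.1153666   0.015     ] [ 0.62201662 -0.10593281  0.015     ] roof front [ 0.55625075 -0.31064844  0.099     ] [ 0.60870962 -0.21523592  0.099     ]
{"delta_pos": [[3.64, 0.37, 0.45], [3.64, 0.37, 0.45], [3.64, 0.37, 0.45], [3.64, 0.37, 0.45], [1.17, 0.0, 0.0], [1.17, 0.0, 0.0], [1.17, 0.0, 0.0]], "turn": [[0.1, 0.0, 0.0], [0.1, 0.0, 0.0], [0.1, 0.0, 0.0], [0.1, 0.0, 0.0], [0.0, 0.0, 0.0], [0.0, 0.0, 0.0], [0.0, 0.0, 0.0]], "gripper": [0.3, 0.3, 0.3, 0.3, 0.3, 0.3, 0.3]}
```

{"fn": "arm_command", "kwargs": {
  "delta_pos": [
    [3.64,0.37,0.45],
    [3.64,0.37,0.45],
    [3.64,0.37,0.45],
    [3.64,0.37,0.45],
    [1.15,0,0],
    [1.15,0,0],
    [1.15,0,0]
  ],
  "turn": [
    [0.1,0,0],
    [0.1,0,0],
    [0.1,0,0],
    [0.1,0,0],
    [0,0,0],
    [0,0,0],
    [0,0,0]
  ],
  "gripper": [0.3,0.3,0.3,0.3,0.3,0.3,0.3]
}}

```text
time_s: 2.98
ee_pos: [0.5429, -0.2133, 0.0263]
tcp_rot: [0.685, 0.177, 0.684, -0.177]
contact_force: [0.5, -0.2, 0.3]
opening: 0.0554
```

{"fn": "arm_command", "kwargs": {
  "delta_pos": [
    [0,0,0],
    [0,0,0],
    [0,0,0],
    [0,0,0],
    [0,0,0]
  ],
  "turn": [
    [0,0,0],
    [0,0,0],
    [0,0,0],
    [0,0,0],
    [0,0,0]
  ],
  "gripper": [-1,-1,-1,-1,-1],
  "force": 30
}}

```text
time_s: 3.4
ee_pos: [0.543, -0.2138, 0.0273]
tcp_rot: [0.685, 0.178, 0.684, -0.178]
contact_force: [-3.1, 2.2, 8.8]
opening: 0.0292
```

{"fn": "arm_command", "kwargs": {
  "delta_pos": [
    [0,0,-0.6],
    [0,0,-1.2],
    [0,0,-1.2]
  ],
  "turn": [
    [0,0,0],
    [0,0,0],
    [0,0,0]
  ],
  "gripper": [-1,-1,-1]
}}

```text
time_s: 3.65
ee_pos: [0.5181, -0.1998, 0.0273]
tcp_rot: [0.686, 0.177, 0.683, -0.178]
contact_force: [4.3, -1.5, 5.9]
opening: 0.0289
```

{"fn": "arm_command", "kwargs": {
  "delta_pos": [
    [0,0,-1.4],
    [0,0,-1.4],
    [0,0,-1.4],
    [0,0,-1.4],
    [0,0,-1.4],
    [0,0,-1.2],
    [0,0,0]
  ],
  "turn": [
    [0,0,0],
    [0,0,0],
    [0,0,0],
    [0,0,0],
    [0,0,0],
    [0,0,0],
    [0,0,0]
  ],
  "gripper": [-1,-1,-1,-1,-1,-1,-1]
}}

```text
time_s: 4.23
ee_pos: [0.444, -0.1586, 0.0272]
tcp_rot: [0.685, 0.177, 0.684, -0.178]
contact_force: [-5.2, 4.4, 17.9]
opening: 0.0291
```

{"fn": "arm_command", "kwargs": {
  "delta_pos": [
    [0,0,0],
    [0,0,0],
    [0,0,0],
    [-3,0,0],
    [-3,0,0],
    [-3,0,0],
    [-3,0,0],
    [0,0,0]
  ],
  "turn": [
    [0,0,0],
    [0,0,0],
    [0,0,0],
    [0,0,0],
    [6.9,0,0],
    [6.9,0,0],
    [6.9,0,0],
    [0,0,0]
  ],
  "gripper": [0.3,0.3,0.3,0.3,0.3,0.3,0.3,0.3]
}}

```text
time_s: 4.9
ee_pos: [0.4473, -0.1602, 0.1509]
tcp_rot: [0.643, 0.3, 0.638, -0.3]
contact_force: [2.1, -0.3, 0.0]
opening: 0.0557
```

```bash
python3 - <<'E'
from h import *
st(); c=snap('wrist','w2',scale=1.5)
E
```

```text
t 4.9 pos [ 0.4473 -0.1602  0.1509] q [ 0.6426  0.3005  0.6377 -0.3003] f [ 2.07 -0.33  0.02] op 0.055651138226310654 J [-0.408  0.365  2.085  0.     0.684 -1.101]
[[ 0.0063  0.7691  0.639 ]
 [-0.0027  0.6391 -0.7691]
 [-1.      0.0031  0.0062]]
```

View pics/w2.png

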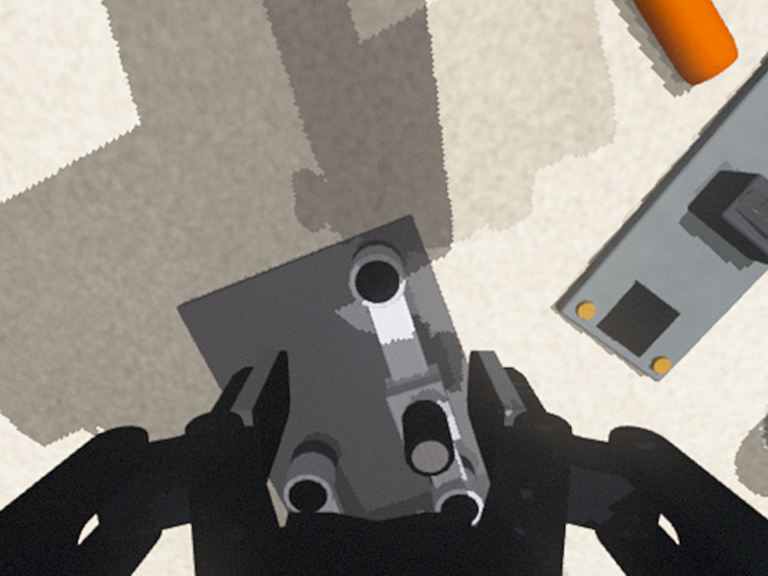

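The wrist view shows arm A drawn out: rim at (377,282), knob top at (432,457), far rim near (461,507).

```bash
python3 - <<'E'
from h import *
c=load('w2')
g=lambda u,v,z=.04: atz(c,u/1.5,v/1.5,z)
A,K,A2=g(377,282),g(432,457,.086),g(461,509)
print(A,K,A2,np.degrees(np.arctan2(*(A2-A)[1::-1])),np.linalg.norm(A2-A),'K-from-A',np.linalg.norm((K-A)[:2]),np.degrees(np.arctan2(*(K-A)[1::-1])))
print((A+A2)/2)
E
```

```text
[ 0.44783709 -0.15956253  0.04      ] [ 0.51248999 -0.19766423  0.086     ] [ 0.57581233 -0.2356375   0.04      ] -30.72939429708229 0.1488793618634505 K-from-A 0.07504490114710531 -30.51198504977982
[ 0.51182471 -0.19760002  0.04      ]
```

```bash
python3 - <<'E'
from h import *
K=np.array([.5123,-.1977,.13]); lo=K.copy(); lo[2]=.0695
plan([(K,Rd(-30.6)),(lo,Rd(-30.6),4)],.3)
E
```

```text
{"delta_pos": [[0.17, 0.24, 0.65], [0.17, 0.31, 0.62], [0.17, 0.37, 0.58], [0.17, 0.44, 0.53], [0.17, 0.49, 0.48], [0.17, 0.54, 0.42], [0.17, 0.59, 0.36], [0.17, 0.62, 0.29]], "turn": [[6.4, 0.0, -0.0], [6.4, 0.0, -0.0], [6.4, 0.0, -0.0], [6.4, 0.0, -0.0], [6.4, 0.0, -0.0], [6.4, 0.0, -0.0], [6.4, 0.0, -0.0], [6.4, 0.0, -0.0]], "gripper": [0.3, 0.3, 0.3, 0.3, 0.3, 0.3, 0.3, 0.3]}
{"delta_pos": [[0.17, 0.65, 0.22], [0.17, 0.67, 0.14], [0.17, 0.69, 0.07], [1.51, 0.0, 0.0], [1.51, 0.0, 0.0], [1.51, 0.0, 0.0], [1.51, 0.0, 0.0]], "turn": [[6.4, 0.0, -0.0], [6.4, 0.0, -0.0], [6.4, 0.0, -0.0], [0.0, 0.0, 0.0], [0.0, 0.0, 0.0], [0.0, 0.0, 0.0], [0.0, 0.0, 0.0]], "gripper": [0.3, 0.3, 0.3, 0.3, 0.3, 0.3, 0.3]}
```

{"fn": "arm_command", "kwargs": {
  "delta_pos": [
    [0.17,0.24,0.65],
    [0.17,0.31,0.62],
    [0.17,0.37,0.58],
    [0.17,0.44,0.53],
    [0.17,0.49,0.48],
    [0.17,0.54,0.42],
    [0.17,0.59,0.36],
    [0.17,0.62,0.29]
  ],
  "turn": [
    [6.4,0,0],
    [6.4,0,0],
    [6.4,0,0],
    [6.4,0,0],
    [6.4,0,0],
    [6.4,0,0],
    [6.4,0,0],
    [6.4,0,0]
  ],
  "gripper": [0.3,0.3,0.3,0.3,0.3,0.3,0.3,0.3]
}}

```text
time_s: 5.62
ee_pos: [0.4926, -0.1864, 0.1314]
tcp_rot: [-0.448, -0.546, -0.449, 0.547]
contact_force: [-0.4, 0.3, -0.5]
opening: 0.0553
```

{"fn": "arm_command", "kwargs": {
  "delta_pos": [
    [0.17,0.65,0.22],
    [0.17,0.67,0.14],
    [0.17,0.69,0.07],
    [0,0,0],
    [0,0,0]
  ],
  "turn": [
    [6.4,0,0],
    [6.4,0,0],
    [6.4,0,0],
    [0,0,0],
    [0,0,0]
  ],
  "gripper": [0.3,0.3,0.3,0.3,0.3]
}}

```text
time_s: 6.03
ee_pos: [0.5102, -0.1964, 0.1265]
tcp_rot: [-0.353, -0.612, -0.354, 0.612]
contact_force: [0.1, 0.4, -0.1]
opening: 0.0551
```

```bash
python3 - <<'E'
from h import *
st()
K=np.array([.5123,-.1977,.0695])
plan([(K,Rd(-30.6),4)],.3)
# preview of carry
up=(.5123,-.1977,.17)
kn=(.5765,-.0145,.17)
plan([(up,Rd(-30.6)),(kn,Rd(-87))],-1,start=(K,Rd(-30.6)))
E
```

```text
t 6.0333 pos [ 0.5102 -0.1964  0.1265] q [-0.3535 -0.6119 -0.3543  0.6125] f [ 0.13  0.43 -0.1 ] op 0.055124874976502536 J [-0.423  0.488  1.94   0.     0.715  0.1  ]
[[-1.400e-03  8.666e-01 -4.990e-01]
 [ 6.000e-04 -4.990e-01 -8.666e-01]
 [-1.000e+00 -1.500e-03  1.000e-04]]
{"delta_pos": [[1.43, 0.06, 0.0], [1.43, 0.06, 0.0], [1.43, 0.06, 0.0], [1.43, 0.06, 0.0]], "turn": [[0.2, 0.0, 0.0], [0.2, 0.0, 0.0], [0.2, 0.0, 0.0], [0.2, 0.0, 0.0]], "gripper": [0.3, 0.3, 0.3, 0.3]}
{"delta_pos": [[-3.35, 0.0, -0.0], [-3.35, 0.0, -0.0], [-3.35, 0.0, -0.0], [0.0, -0.42, -2.12], [0.0, -0.65, -2.06], [-0.0, -0.87, -1.97], [0.0, -1.08, -1.87], [0.0, -1.28, -1.74]], "turn": [[0.0, 0.0, 0.0], [0.0, 0.0, 0.0], [0.0, 0.0, 0.0], [6.3, 0.0, 0.0], [6.3, 0.0, 0.0], [6.3, 0.0, 0.0], [6.3, 0.0, 0.0], [6.3, 0.0, 0.0]], "gripper": [-1, -1, -1, -1, -1, -1, -1, -1]}
{"delta_pos": [[-0.0, -1.46, -1.59], [-0.0, -1.63, -1.42], [0.0, -1.77, -1.23], [0.0, -1.89, -1.03]], "turn": [[6.3, 0.0, 0.0], [6.3, 0.0, 0.0], [6.3, 0.0, 0.0], [6.3, 0.0, 0.0]], "gripper": [-1, -1, -1, -1]}
```

{"fn": "arm_command", "kwargs": {
  "delta_pos": [
    [1.45,0.06,0],
    [1.45,0.06,0],
    [1.45,0.06,0],
    [1.4,0.06,0],
    [0,0,0],
    [0,0,0],
    [0,0,0],
    [0,0,0]
  ],
  "turn": [
    [0.2,0,0],
    [0.2,0,0],
    [0.2,0,0],
    [0.2,0,0],
    [0,0,0],
    [0,0,0],
    [0,0,0],
    [0,0,0]
  ],
  "gripper": [0.3,0.3,0.3,0.3,0.3,-1,-1,-1],
  "force": 60
}}

```text
time_s: 6.7
ee_pos: [0.513, -0.1978, 0.0709]
tcp_rot: [0.349, 0.615, 0.348, -0.615]
contact_force: [-4.8, 2.0, 7.3]
opening: 0.0229
```

{"fn": "arm_command", "kwargs": {
  "delta_pos": [
    [0,0,0],
    [0,0,0],
    [-0.3,0,0],
    [-1.2,0,0],
    [-3,0,0],
    [-3,0,0],
    [-3,0,0],
    [0,0,0]
  ],
  "turn": [
    [0,0,0],
    [0,0,0],
    [0,0,0],
    [0,0,0],
    [0,0,0],
    [0,0,0],
    [0,0,0],
    [0,0,0]
  ],
  "gripper": [-1,-1,-1,-1,-1,-1,-1,-1]
}}

```text
time_s: 7.37
ee_pos: [0.5153, -0.1989, 0.1806]
tcp_rot: [0.351, 0.617, 0.346, -0.614]
contact_force: [2.6, -0.6, -1.3]
opening: 0.0229
```

```bash
python3 - <<'E'
from h import *
s=st(); print(s['ft_torque'])
kn=(.5765,-.0145,.174)
plan([(kn,Rd(-87))],-1)
E
```

```text
t 7.3667 pos [ 0.5153 -0.1989  0.1806] q [ 0.3507  0.6169  0.3462 -0.6137] f [ 2.64 -0.57 -1.29] op 0.02289046459275418 J [-0.423  0.415  1.891 -0.     0.828  0.117]
[[ 7.000e-03  8.576e-01 -5.143e-01]
 [-3.200e-03 -5.143e-01 -8.576e-01]
 [-1.000e+00  7.700e-03 -9.000e-04]]
[-0.0690184  -0.15587558 -0.04293452]
{"delta_pos": [[0.07, -0.47, -2.11], [0.07, -0.7, -2.04], [0.07, -0.91, -1.96], [0.07, -1.12, -1.84], [0.07, -1.31, -1.71], [0.07, -1.49, -1.56], [0.07, -1.65, -1.39], [0.07, -1.79, -1.2]], "turn": [[6.2, -0.0, -0.0], [6.2, -0.0, -0.0], [6.2, -0.0, -0.0], [6.2, -0.0, -0.0], [6.2, -0.0, -0.0], [6.2, -0.0, -0.0], [6.2, -0.0, -0.0], [6.2, -0.0, -0.0]], "gripper": [-1, -1, -1, -1, -1, -1, -1, -1]}
{"delta_pos": [[0.07, -1.91, -1.0]], "turn": [[6.2, -0.0, -0.0]], "gripper": [-1]}
```

{"fn": "arm_command", "kwargs": {
  "delta_pos": [
    [0.07,-0.47,-2.11],
    [0.07,-0.7,-2.04],
    [0.07,-0.91,-1.96],
    [0.07,-1.12,-1.84],
    [0.07,-1.31,-1.71],
    [0.07,-1.49,-1.56],
    [0.07,-1.65,-1.39],
    [0.07,-1.79,-1.2]
  ],
  "turn": [
    [6.2,0,0],
    [6.2,0,0],
    [6.2,0,0],
    [6.2,0,0],
    [6.2,0,0],
    [6.2,0,0],
    [6.2,0,0],
    [6.2,0,0]
  ],
  "gripper": [-1,-1,-1,-1,-1,-1,-1,-1]
}}

```text
time_s: 8.03
ee_pos: [0.567, -0.0329, 0.1692]
tcp_rot: [-0.056, -0.705, -0.056, 0.705]
contact_force: [0.7, -0.5, -2.6]
opening: 0.0227
```

{"fn": "arm_command", "kwargs": {
  "delta_pos": [
    [0.07,-1.91,-1],
    [0,0,0],
    [0,0,0]
  ],
  "turn": [
    [6.2,0,0],
    [0,0,0],
    [0,0,0]
  ],
  "gripper": [-1,-1,-1]
}}

```text
time_s: 8.28
ee_pos: [0.5737, -0.0126, 0.1684]
tcp_rot: [-0.021, -0.707, -0.021, 0.707]
contact_force: [0.4, -0.4, -1.9]
opening: 0.0223
```

```bash
python3 - <<'E'
from h import *
s=st(); c=snap('wrist','w3',scale=1.5)
E
```

```text
t 8.2833 pos [ 0.5737 -0.0126  0.1684] q [-0.021  -0.7067 -0.0209  0.7069] f [ 0.42 -0.41 -1.95] op 0.022279319115144528 J [-0.075  0.461  1.847 -0.     0.834  1.437]
[[-3.000e-04  5.920e-02 -9.982e-01]
 [-0.000e+00 -9.982e-01 -5.920e-02]
 [-1.000e+00  0.000e+00  3.000e-04]]
```

View pics/w3.png

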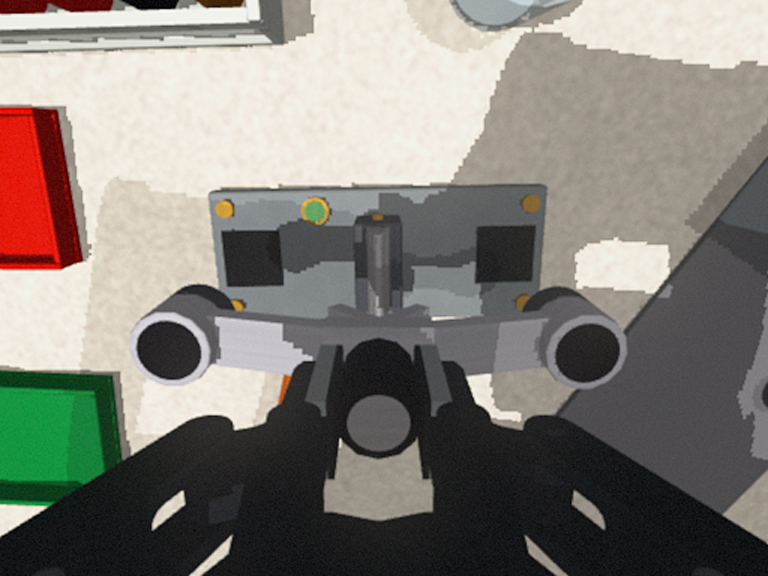

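The wrist view shows the arm held level: rims at (171,349) and (584,349), knob top at (378,424), blade line from (377,222) to (378,312). The foot's far corners are at (210,191) and (546,185).

```bash
python3 - <<'E'
from h import *
c=load('w3')
g=lambda u,v,z: atz(c,u/1.5,v/1.5,z)
print('rims',g(171,349,.1374),g(584,349,.1374),'knob',g(378,424,.1834))
print('blade',g(377,222,.066),g(378,312,.066),'hi-end back',g(377,217,.066))
a,b=g(210,191,.015),g(546,185,.015); print('foot',a,b,np.degrees(np.arctan2(*(b-a)[1::-1])), (a+b)/2)
t=load('t0'); 
w=lambda u,v,z: atz(t,205+u/4.3,140+v/4.3,z)
F=np.mean([w(66,160,.015),w(329,150,.015),w(334,254,.015),w(70,268,.015)],0); print('foot centre top',F)
E
```

```text
rims [0.56924412 0.06129422 0.1374    ] [ 0.57812631 -0.08529489  0.1374    ] knob [ 0.5725832  -0.01227162  0.1834    ]
blade [ 0.60719878 -0.00967679  0.066     ] [ 0.56189814 -0.01289164  0.066     ] hi-end back [ 0.60957985 -0.00953422  0.066     ]
foot [0.61073962 0.08593921 0.015     ] [ 0.62562119 -0.10453954  0.015     ] -85.53271457552204 [ 0.6181804  -0.00930017  0.015     ]
foot centre top [ 0.57749103 -0.01431842  0.015     ]
```

{"fn": "arm_command", "kwargs": {
  "delta_pos": [
    [0.5,0,-0.3],
    [2,0,-0.35],
    [2,0,0],
    [1.5,0,0],
    [0.8,0,0],
    [0.2,0,0],
    [0,0,0]
  ],
  "turn": [
    [-0.7,0,0],
    [0,0,0],
    [0,0,0],
    [0,0,0],
    [0,0,0],
    [0,0,0],
    [0,0,0]
  ],
  "gripper": [-1,-1,-1,-1,-1,-1,-1]
}}

```text
time_s: 8.92
ee_pos: [0.58, -0.0136, 0.0983]
tcp_rot: [-0.024, -0.706, -0.024, 0.707]
contact_force: [0.2, 0.2, -2.8]
opening: 0.0219
```

```bash
python3 - <<'E'
from h import *
s=st(); c=snap('scene','s1')
i=cv2.cvtColor(c['color'],cv2.COLOR_RGB2BGR); u,v=proj(c,(.578,-.012,.08)).astype(int); print(u,v)
cv2.imwrite('pics/s1c.png',cv2.resize(i[v-60:v+60,u-75:u+75],None,fx=5,fy=5,interpolation=cv2.INTER_CUBIC))
E
```

```text
t 8.9167 pos [ 0.58   -0.0136  0.0983] q [-0.0242 -0.7064 -0.0242  0.707 ] f [ 0.16  0.18 -2.76] op 0.02193860576579661 J [-0.076  0.566  1.881 -0.     0.696  1.427]
[[-9.000e-04  6.850e-02 -9.977e-01]
 [ 0.000e+00 -9.977e-01 -6.850e-02]
 [-1.000e+00 -1.000e-04  9.000e-04]]
259 190
```

View pics/s1c.png

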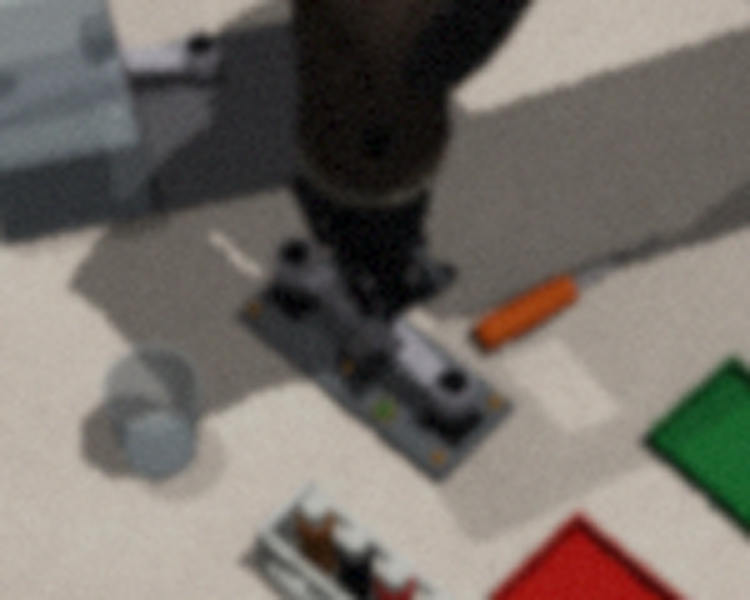

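The scene crop shows the arm just above the stand, lined up over the blade and clear of the screwdriver. I lower it gently and watch the force.

{"fn": "arm_command", "kwargs": {
  "delta_pos": [
    [0.2,-0.1,0],
    [0.1,0,0],
    [0.1,0,0],
    [0,0,0]
  ],
  "turn": [
    [0,0,0],
    [0,0,0],
    [0,0,0],
    [0,0,0]
  ],
  "gripper": [-1,-1,-1,-1]
}}

```text
time_s: 9.3
ee_pos: [0.5803, -0.012, 0.0949]
tcp_rot: [0.024, 0.707, 0.024, -0.707]
contact_force: [-0.8, 0.2, -2.8]
opening: 0.0221
```

{"fn": "arm_command", "kwargs": {
  "delta_pos": [
    [0.1,0,0],
    [0,0,0]
  ],
  "turn": [
    [0,0,0],
    [0,0,0]
  ],
  "gripper": [-1,-1]
}}

```text
time_s: 9.47
ee_pos: [0.5804, -0.0121, 0.0938]
tcp_rot: [0.024, 0.707, 0.024, -0.707]
contact_force: [0.7, 0.2, -0.5]
opening: 0.0222
```

{"fn": "arm_command", "kwargs": {
  "delta_pos": [
    [0.07,0,0],
    [0,0,0]
  ],
  "turn": [
    [0,0,0],
    [0,0,0]
  ],
  "gripper": [-1,-1]
}}

```text
time_s: 9.63
ee_pos: [0.5805, -0.0122, 0.0935]
tcp_rot: [0.024, 0.707, 0.024, -0.706]
contact_force: [-1.7, -1.1, 6.5]
opening: 0.0225
```

{"fn": "arm_command", "kwargs": {
  "delta_pos": [
    [0,0,0],
    [0,0,0],
    [0,0,0],
    [-1,0,0],
    [-2,0,0],
    [-2,0,0],
    [0,0,0],
    [0,0,0]
  ],
  "turn": [
    [0,0,0],
    [0,0,0],
    [0,0,0],
    [0,0,0],
    [0,0,0],
    [0,0,0],
    [0,0,0],
    [0,0,0]
  ],
  "gripper": [0.3,0.3,0.3,0.3,0.3,0.3,0.3,0.3]
}}

```text
time_s: 10.3
ee_pos: [0.581, -0.0121, 0.1446]
tcp_rot: [0.024, 0.708, 0.024, -0.706]
contact_force: [-0.9, 0.2, -1.4]
opening: 0.0556
```

{"fn": "arm_command", "kwargs": {
  "delta_pos": [
    [0,0,0],
    [0,0,0],
    [0,0,0],
    [0,0,0],
    [0,0,0],
    [0,0,0],
    [0,0,0],
    [0,0,0]
  ],
  "turn": [
    [0,0,0],
    [0,0,0],
    [0,0,0],
    [0,0,0],
    [0,0,0],
    [0,0,0],
    [0,0,0],
    [0,0,0]
  ],
  "gripper": [0.3,0.3,0.3,0.3,0.3,0.3,0.3,0.3]
}}

```text
time_s: 10.97
ee_pos: [0.5802, -0.0121, 0.1429]
tcp_rot: [-0.024, -0.707, -0.024, 0.707]
contact_force: [0.2, -1.3, -0.4]
opening: 0.0557
```

```bash
python3 - <<'E'
from h import *
s=st(); c=snap('wrist','w4',scale=1.5)
E
```

```text
t 10.9667 pos [ 0.5802 -0.0121  0.1429] q [-0.0242 -0.7066 -0.0242  0.7067] f [ 0.21 -1.25 -0.4 ] op 0.05565172747809972 J [-0.073  0.502  1.852 -0.     0.787  1.429]
[[-1.000e-04  6.830e-02 -9.977e-01]
 [-0.000e+00 -9.977e-01 -6.830e-02]
 [-1.000e+00  0.000e+00  1.000e-04]]
```

View pics/w4.png

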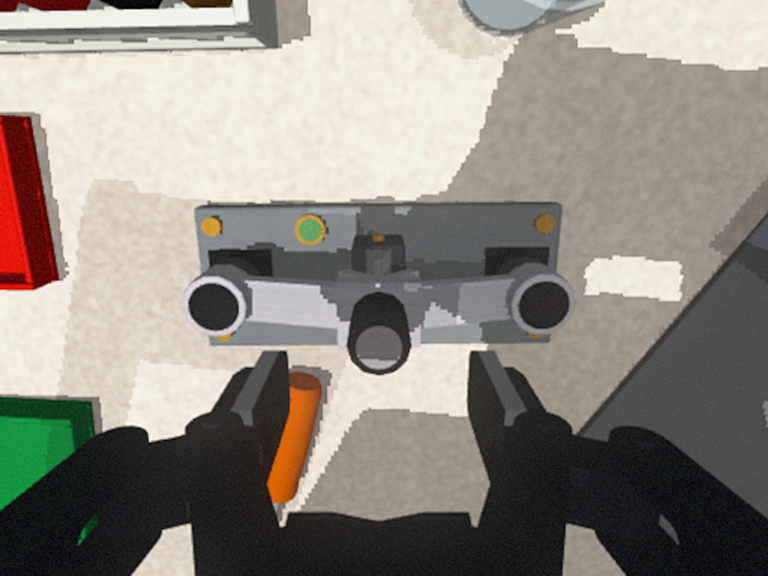

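The wrist view shows the arm on the crest, hanging level: equal rims at (216,305) and (543,303), knob top at (379,346). I check the tilt numerically and whether it is still moving.

{"fn": "arm_command", "kwargs": {
  "delta_pos": [
    [0,0,0],
    [0,0,0],
    [0,0,0],
    [0,0,0],
    [0,0,0],
    [0,0,0]
  ],
  "turn": [
    [0,0,0],
    [0,0,0],
    [0,0,0],
    [0,0,0],
    [0,0,0],
    [0,0,0]
  ],
  "gripper": [0.3,0.3,0.3,0.3,0.3,0.3]
}}

```text
time_s: 11.52
ee_pos: [0.5802, -0.0121, 0.143]
tcp_rot: [0.024, 0.707, 0.024, -0.707]
contact_force: [0.7, 0.7, 0.4]
opening: 0.0555
```

```bash
python3 - <<'E'
from h import *
from scipy.optimize import least_squares
a=load('w4'); c=snap('wrist','w5')
b=c['color']; r=(slice(120,260),slice(110,400))
ga,gb=[cv2.cvtColor(x,cv2.COLOR_RGB2GRAY)[r].astype(float) for x in (a['color'],b)]
print('diff',np.abs(ga-gb).mean(),cv2.phaseCorrelate(ga,gb))
obs=np.array([(216,305),(543,303),(379,346)])/1.5
pts=np.array([(-.075,0,-.004),(.075,0,-.004),(0,0,.042)])
def f(x):
    Rm=R.from_euler('ZY',[x[3],x[4]])
    return (np.array([proj(a,Rm.apply(p)+x[:3]) for p in pts])-obs).ravel()
s=least_squares(f,[.58,-.012,.066,np.radians(94),0]); print(s.x,np.degrees(s.x[3]),s.cost)
s=least_squares(lambda y:f([y[0],y[1],.066,y[2],y[3]]),[.58,-.012,np.radians(94),0]); print('z fixed',s.x,s.cost)
st()
E
```

```text
diff 2.1945566502463056 ((0.0012205276245254026, -0.0039822588213382915), 0.9896228881646091)
[ 0.57890829 -0.01230989  0.06353029 -1.49354703 -0.00349934] -85.57394135182412 0.29255497106899264
z fixed [ 0.57240918 -0.01417027  1.62930282 -3.18810236] 829.1884224079668
t 11.5667 pos [ 0.5802 -0.0121  0.143 ] q [ 0.0242  0.7067  0.0242 -0.7067] f [0.98 0.5  0.72] op 0.05589506555230717 J [-0.073  0.502  1.852  0.     0.787  1.429]
[[ 0.      0.0683 -0.9977]
 [ 0.     -0.9977 -0.0683]
 [-1.     -0.     -0.    ]]
```

Tilt is 0.003 rad and the picture no longer changes, so arm A balances and goes to green. I regrasp it.

{"fn": "arm_command", "kwargs": {
  "delta_pos": [
    [1.6,0,0],
    [1.6,0,0],
    [1.2,0,0.1],
    [0.4,0,0],
    [0,0,0],
    [0,0,0],
    [0,0,0],
    [0,0,0]
  ],
  "turn": [
    [0,0,0],
    [0,0,0],
    [0,0,0],
    [0,0,0],
    [0,0,0],
    [0,0,0],
    [0,0,0],
    [0,0,0]
  ],
  "gripper": [0.3,0.3,0.3,0.3,0.3,-1,-1,-1],
  "force": 40
}}

```text
time_s: 12.23
ee_pos: [0.5798, -0.0122, 0.0958]
tcp_rot: [0.024, 0.707, 0.024, -0.706]
contact_force: [0.5, -0.1, 4.7]
opening: 0.0224
```

{"fn": "arm_command", "kwargs": {
  "delta_pos": [
    [0,0,0],
    [0,0,0],
    [-0.5,0,0],
    [-1.5,0,0],
    [-3,0,0],
    [-3,0,0],
    [0,0,0]
  ],
  "turn": [
    [0,0,0],
    [0,0,0],
    [0,0,0],
    [0,0,0],
    [0,0,0],
    [0,0,0],
    [0,0,0]
  ],
  "gripper": [-1,-1,-1,-1,-1,-1,-1],
  "force": 60
}}

```text
time_s: 12.82
ee_pos: [0.5818, -0.0123, 0.1804]
tcp_rot: [0.024, 0.709, 0.024, -0.704]
contact_force: [1.7, -0.5, -1.3]
opening: 0.0221
```

```bash
python3 - <<'E'
from h import *
s=st()
plan([((.4387,.2644,.14),Rd(-87.5))],-1)
E
```

```text
t 12.8167 pos [ 0.5818 -0.0123  0.1804] q [ 0.0244  0.7092  0.0239 -0.7042] f [ 1.67 -0.49 -1.28] op 0.02207252148624224 J [-0.073  0.453  1.824  0.     0.858  1.429]
[[ 7.000e-03  6.830e-02 -9.976e-01]
 [-5.000e-04 -9.977e-01 -6.830e-02]
 [-1.000e+00  1.000e-03 -6.900e-03]]
{"delta_pos": [[0.44, -3.18, 1.38], [0.44, -3.17, 1.39], [0.44, -3.17, 1.4], [0.44, -3.16, 1.4], [0.44, -3.16, 1.41], [0.44, -3.16, 1.42], [0.44, -3.15, 1.43], [0.45, -3.15, 1.44]], "turn": [[0.2, -0.0, -0.0], [0.2, -0.0, -0.0], [0.2, -0.0, -0.0], [0.2, -0.0, -0.0], [0.2, -0.0, -0.0], [0.2, -0.0, -0.0], [0.2, -0.0, -0.0], [0.2, -0.0, -0.0]], "gripper": [-1, -1, -1, -1, -1, -1, -1, -1]}
{"delta_pos": [[0.45, -3.14, 1.45]], "turn": [[0.2, -0.0, -0.0]], "gripper": [-1]}
```

{"fn": "arm_command", "kwargs": {
  "delta_pos": [
    [0.2,-3.18,1.38],
    [0.4,-3.17,1.4],
    [0.4,-3.17,1.4],
    [0.4,-3.16,1.4],
    [0.4,-3.16,1.4],
    [0.4,-3.16,1.4],
    [0.4,-3.15,1.43],
    [0.4,-3.15,1.44]
  ],
  "turn": [
    [0.2,0,0],
    [0.2,0,0],
    [0.2,0,0],
    [0.2,0,0],
    [0.2,0,0],
    [0.2,0,0],
    [0.2,0,0],
    [0.2,0,0]
  ],
  "gripper": [-1,-1,-1,-1,-1,-1,-1,-1]
}}

```text
time_s: 13.48
ee_pos: [0.4515, 0.2354, 0.1448]
tcp_rot: [0.014, 0.707, 0.014, -0.707]
contact_force: [0.3, 0.5, -3.2]
opening: 0.0221
```

{"fn": "arm_command", "kwargs": {
  "delta_pos": [
    [0.4,-3.14,1.45],
    [0,0,0],
    [0,0,0]
  ],
  "turn": [
    [0.2,0,0],
    [0,0,0],
    [0,0,0]
  ],
  "gripper": [-1,-1,-1]
}}

```text
time_s: 13.73
ee_pos: [0.4357, 0.2663, 0.1407]
tcp_rot: [-0.014, -0.707, -0.014, 0.707]
contact_force: [0.3, -0.0, -2.5]
opening: 0.0222
```

```bash
python3 - <<'E'
from h import *
s=st(); c=snap('wrist','w6',scale=1.5)
plan([((.4387,.2644,.075),Rd(-87.5))],-1)
E
```

```text
t 13.7333 pos [0.4357 0.2663 0.1407] q [-0.0144 -0.7068 -0.0141  0.7072] f [ 0.33 -0.03 -2.5 ] op 0.022197125040862083 J [0.489 0.426 2.011 0.    0.706 2.02 ]
[[-6.000e-04  4.030e-02 -9.992e-01]
 [-3.000e-04 -9.992e-01 -4.030e-02]
 [-1.000e+00  3.000e-04  6.000e-04]]
{"delta_pos": [[3.29, 0.05, -0.11], [3.29, 0.05, -0.11]], "turn": [[-0.1, 0.0, -0.0], [-0.1, 0.0, -0.0]], "gripper": [-1, -1]}
```

View pics/w6.png

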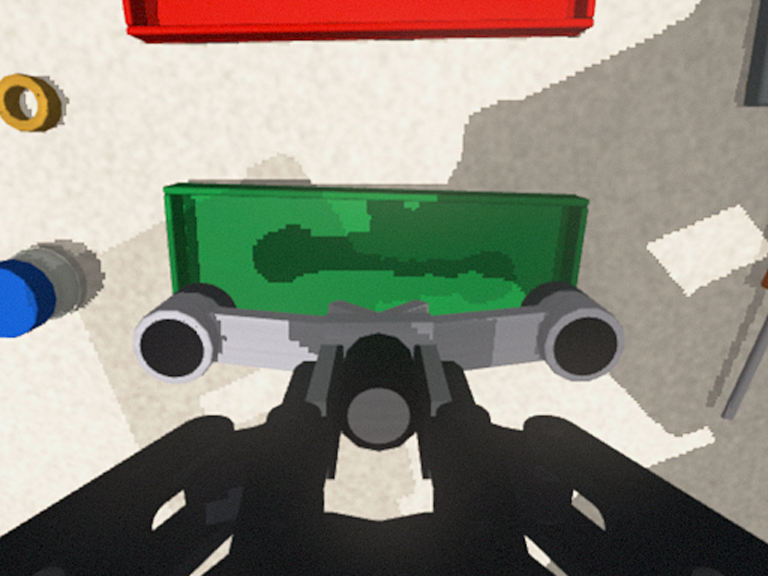

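The wrist view shows the green tray's far rim corners at (165,186) and (587,199), and the held arm's rims at (173,347) and (581,345), so the arm lies over the tray.

```bash
python3 - <<'E'
from h import *
c=load('w6'); g=lambda u,v,z: atz(c,u/1.5,v/1.5,z)
a,b=g(165,186,.022),g(587,199,.022); d=(b-a)/np.linalg.norm(b-a)
yaw=np.degrees(np.arctan2(d[1],d[0])); n=np.array([d[1],-d[0],0])
C=(a+b)/2+.045*n; print(a,b,np.linalg.norm(b-a),yaw,n,'C',C)
e,f=g(128,29,.022),g(594,22,.022); dd=(f-e)/np.linalg.norm(f-e); print('red near rim',e,f,np.linalg.norm(f-e),np.degrees(np.arctan2(dd[1],dd[0])),'C',(e+f)/2-.045*np.array([dd[1],-dd[0],0]))
C[2]=.08; lo=C.copy(); lo[2]=.074
plan([(C,Rd(yaw)),(lo,Rd(yaw),2)],-1)
E
```

```text
[0.48018601 0.37473811 0.022     ] [0.48247459 0.16356178 0.022     ] 0.2111887263492248 -89.37909048292693 [-0.99994128 -0.0108367   0.        ] C [0.43633294 0.26866229 0.022     ]
red near rim [0.55064869 0.3859585  0.022     ] [0.56231906 0.17327525 0.022     ] 0.21300319968079645 -86.85921171416236 C [0.60141628 0.28208241 0.022     ]
{"delta_pos": [[3.04, -0.17, -0.0], [3.04, -0.17, -0.0], [0.3, 0.0, 0.0], [0.3, 0.0, 0.0]], "turn": [[0.8, 0.0, -0.0], [0.8, 0.0, -0.0], [0.0, 0.0, 0.0], [0.0, 0.0, 0.0]], "gripper": [-1, -1, -1, -1]}
```

{"fn": "arm_command", "kwargs": {
  "delta_pos": [
    [2.5,-0.05,-0.05],
    [2.5,0,-0.05],
    [1.0,0,0],
    [0.5,0,0],
    [0,0,0]
  ],
  "turn": [
    [0.6,0,0],
    [0.5,0,0],
    [0,0,0],
    [0,0,0],
    [0,0,0]
  ],
  "gripper": [-1,-1,-1,-1,-1]
}}

```text
time_s: 14.2
ee_pos: [0.4378, 0.2646, 0.0754]
tcp_rot: [-0.006, -0.707, -0.006, 0.708]
contact_force: [-0.6, 0.4, -2.4]
opening: 0.0223
```

{"fn": "arm_command", "kwargs": {
  "delta_pos": [
    [0.2,0,0],
    [0.1,0,0],
    [0,0,0]
  ],
  "turn": [
    [0,0,0],
    [0,0,0],
    [0,0,0]
  ],
  "gripper": [-1,-1,-1]
}}

```text
time_s: 14.45
ee_pos: [0.4384, 0.2656, 0.0737]
tcp_rot: [0.006, 0.707, 0.006, -0.707]
contact_force: [-0.1, 0.4, -2.6]
opening: 0.0224
```

{"fn": "arm_command", "kwargs": {
  "delta_pos": [
    [0.15,0,0],
    [0,0,0]
  ],
  "turn": [
    [0,0,0],
    [0,0,0]
  ],
  "gripper": [-1,-1]
}}

```text
time_s: 14.62
ee_pos: [0.438, 0.2656, 0.0718]
tcp_rot: [0.006, 0.707, 0.006, -0.707]
contact_force: [-0.6, -0.1, -3.5]
opening: 0.0222
```

{"fn": "arm_command", "kwargs": {
  "delta_pos": [
    [0.1,0,0],
    [0,0,0]
  ],
  "turn": [
    [0,0,0],
    [0,0,0]
  ],
  "gripper": [-1,-1]
}}

```text
time_s: 14.78
ee_pos: [0.4382, 0.2656, 0.0713]
tcp_rot: [0.006, 0.707, 0.006, -0.707]
contact_force: [-2.6, -2.2, 14.1]
opening: 0.0217
```

{"fn": "arm_command", "kwargs": {
  "delta_pos": [
    [0,0,0],
    [0,0,0],
    [0,0,0],
    [-2,0,0],
    [-3.5,0,0],
    [-3.5,0,0],
    [0,0,0]
  ],
  "turn": [
    [0,0,0],
    [0,0,0],
    [0,0,0],
    [0,0,0],
    [0,0,0],
    [0,0,0],
    [0,0,0]
  ],
  "gripper": [0.3,0.3,0.3,0.3,0.3,0.3,0.3]
}}

```text
time_s: 15.37
ee_pos: [0.4404, 0.2669, 0.1658]
tcp_rot: [0.005, 0.709, 0.007, -0.705]
contact_force: [1.8, 1.3, 1.1]
opening: 0.0557
```

```bash
python3 - <<'E'
from h import *
s=st()
plan([((.485,-.276,.20),Rd(-119.2))],.3)
E
```

```text
t 15.3667 pos [0.4404 0.2669 0.1658] q [ 0.0051  0.7094  0.0075 -0.7048] f [1.75 1.33 1.1 ] op 0.05573930282026119 J [0.486 0.39  1.987 0.    0.758 2.039]
[[ 0.0064  0.0179 -0.9998]
 [ 0.0034 -0.9998 -0.0179]
 [-1.     -0.0033 -0.0065]]
{"delta_pos": [[-0.24, 3.62, -0.23], [-0.24, 3.61, -0.36], [-0.24, 3.6, -0.49], [-0.24, 3.58, -0.61], [-0.23, 3.55, -0.74], [-0.23, 3.53, -0.86], [-0.23, 3.49, -0.99], [-0.23, 3.46, -1.11]], "turn": [[2.0, -0.0, 0.0], [2.0, -0.0, 0.0], [2.0, -0.0, 0.0], [2.0, -0.0, 0.0], [2.0, -0.0, 0.0], [2.0, -0.0, 0.0], [2.0, -0.0, 0.0], [2.0, -0.0, 0.0]], "gripper": [0.3, 0.3, 0.3, 0.3, 0.3, 0.3, 0.3, 0.3]}
{"delta_pos": [[-0.23, 3.42, -1.23], [-0.23, 3.37, -1.35], [-0.23, 3.32, -1.47], [-0.23, 3.27, -1.58], [-0.23, 3.21, -1.7], [-0.23, 3.15, -1.81], [-0.23, 3.08, -1.92]], "turn": [[2.0, -0.0, 0.0], [2.0, -0.0, 0.0], [2.0, -0.0, 0.0], [2.0, -0.0, 0.0], [2.0, -0.0, 0.0], [2.0, -0.0, 0.0], [2.0, -0.0, 0.0]], "gripper": [0.3, 0.3, 0.3, 0.3, 0.3, 0.3, 0.3]}
```

```bash
python3 - <<'E'
from h import *
c=load('w2'); print('B now',atz(c,308/1.5,494/1.5,.04))
B=np.array([.4985,-.2845,.06]); lo=B.copy(); lo[2]=.0265
plan([((.485,-.276,.17),Rd(60.9)),(B,Rd(60.9)),(lo,Rd(60.9),3)],.3)
E
```

```text
B now [ 0.49959597 -0.28494109  0.04      ]
{"delta_pos": [[-0.03, 2.47, -0.16], [-0.03, 2.47, 0.14], [-0.03, 2.44, 0.43], [-0.03, 2.37, 0.71], [-0.03, 2.27, 0.99], [-0.03, 2.14, 1.25], [-0.03, 1.97, 1.5], [-0.03, 1.78, 1.72]], "turn": [[-6.8, -0.0, -0.0], [-6.8, -0.0, -0.0], [-6.8, -0.0, -0.0], [-6.8, -0.0, -0.0], [-6.8, -0.0, -0.0], [-6.8, -0.0, -0.0], [-6.8, -0.0, -0.0], [-6.8, -0.0, -0.0]], "gripper": [0.3, 0.3, 0.3, 0.3, 0.3, 0.3, 0.3, 0.3]}
{"delta_pos": [[-0.03, 1.56, 1.92], [-0.03, 1.33, 2.09], [-0.03, 1.07, 2.23], [-0.03, 0.8, 2.34], [-0.03, 0.51, 2.42], [-0.03, 0.22, 2.47], [-0.03, -0.07, 2.47], [-0.03, -0.37, 2.45]], "turn": [[-6.8, -0.0, -0.0], [-6.8, -0.0, -0.0], [-6.8, -0.0, -0.0], [-6.8, -0.0, -0.0], [-6.8, -0.0, -0.0], [-6.8, -0.0, -0.0], [-6.8, -0.0, -0.0], [-6.8, -0.0, -0.0]], "gripper": [0.3, 0.3, 0.3, 0.3, 0.3, 0.3, 0.3, 0.3]}
{"delta_pos": [[-0.03, -0.65, 2.39], [-0.02, -0.93, 2.29], [-0.02, -1.2, 2.17], [-0.02, -1.45, 2.01], [-0.02, -1.68, 1.82], [-0.02, -1.88, 1.61], [3.67, -0.03, 0.53], [3.67, -0.03, 0.53]], "turn": [[-6.8, -0.0, -0.0], [-6.8, -0.0, -0.0], [-6.8, -0.0, -0.0], [-6.8, -0.0, -0.0], [-6.8, -0.0, -0.0], [-6.8, -0.0, -0.0], [0.0, 0.0, 0.0], [0.0, 0.0, 0.0]], "gripper": [0.3, 0.3, 0.3, 0.3, 0.3, 0.3, 0.3, 0.3]}
{"delta_pos": [[3.67, -0.03, 0.53], [1.12, 0.0, 0.0], [1.12, 0.0, 0.0], [1.12, 0.0, 0.0]], "turn": [[0.0, 0.0, 0.0], [0.0, 0.0, 0.0], [0.0, 0.0, 0.0], [0.0, 0.0, 0.0]], "gripper": [0.3, 0.3, 0.3, 0.3]}
```

{"fn": "arm_command", "kwargs": {
  "delta_pos": [
    [0,2.47,-0.16],
    [0,2.47,0.14],
    [0,2.44,0.43],
    [0,2.37,0.71],
    [0,2.27,0.99],
    [0,2.14,1.25],
    [0,1.97,1.5],
    [0,1.78,1.72]
  ],
  "turn": [
    [-6.8,0,0],
    [-6.8,0,0],
    [-6.8,0,0],
    [-6.8,0,0],
    [-6.8,0,0],
    [-6.8,0,0],
    [-6.8,0,0],
    [-6.8,0,0]
  ],
  "gripper": [0.3,0.3,0.3,0.3,0.3,0.3,0.3,0.3]
}}

```text
time_s: 16.03
ee_pos: [0.4539, 0.0669, 0.1606]
tcp_rot: [0.331, 0.625, 0.331, -0.625]
contact_force: [-0.0, 0.0, -0.5]
opening: 0.0555
```

{"fn": "arm_command", "kwargs": {
  "delta_pos": [
    [0,1.56,1.92],
    [0,1.33,2.09],
    [0,1.07,2.23],
    [0,0.8,2.34],
    [0,0.51,2.42],
    [0,0.22,2.47],
    [0,-0.07,2.47],
    [0,-0.37,2.45]
  ],
  "turn": [
    [-6.8,0,0],
    [-6.8,0,0],
    [-6.8,0,0],
    [-6.8,0,0],
    [-6.8,0,0],
    [-6.8,0,0],
    [-6.8,0,0],
    [-6.8,0,0]
  ],
  "gripper": [0.3,0.3,0.3,0.3,0.3,0.3,0.3,0.3]
}}

```text
time_s: 16.7
ee_pos: [0.4696, -0.1306, 0.1605]
tcp_rot: [0.58, 0.405, 0.58, -0.405]
contact_force: [0.6, 0.6, 0.5]
opening: 0.0558
```

{"fn": "arm_command", "kwargs": {
  "delta_pos": [
    [0,-0.65,2.39],
    [0,-0.93,2.29],
    [0,-1.2,2.17],
    [0,-1.45,2.01],
    [0,-1.68,1.82],
    [0,-1.88,1.61],
    [0,0,0],
    [0,0,0]
  ],
  "turn": [
    [-6.8,0,0],
    [-6.8,0,0],
    [-6.8,0,0],
    [-6.8,0,0],
    [-6.8,0,0],
    [-6.8,0,0],
    [0,0,0],
    [0,0,0]
  ],
  "gripper": [0.3,0.3,0.3,0.3,0.3,0.3,0.3,0.3]
}}

```text
time_s: 17.37
ee_pos: [0.4811, -0.2784, 0.1603]
tcp_rot: [0.684, 0.18, 0.684, -0.18]
contact_force: [-0.1, 0.1, -0.2]
opening: 0.0555
```

```bash
python3 - <<'E'
from h import *
st(); c=snap('wrist','w7',scale=1.5); cc=snap('top','t1')
print(proj(c,(.4996,-.2849,.04))*1.5)
B=np.array([.4985,-.2845,.06]); lo=B.copy(); lo[2]=.0265
plan([(B,Rd(60.9)),(lo,Rd(60.9),3)],.3)
i=cv2.cvtColor(cc['color'],cv2.COLOR_RGB2BGR)[205:255,115:205]
j=cv2.cvtColor(c['color'],cv2.COLOR_RGB2BGR)
cv2.imwrite('pics/m7.png',np.hstack([j[:,:],cv2.resize(i,(280,156),interpolation=cv2.INTER_CUBIC)[[*range(156)]+[0]*228]]))
E
```

```text
t 17.3667 pos [ 0.4811 -0.2784  0.1603] q [ 0.6837  0.1803  0.6837 -0.1803] f [-0.08  0.08 -0.17] op 0.05552758952118336 J [-0.579  0.45   1.895  0.     0.797 -1.634]
[[ 0.      0.4931  0.87  ]
 [ 0.      0.87   -0.4931]
 [-1.      0.      0.    ]]
[382.55004975 312.34260274]
{"delta_pos": [[3.34, 0.07, 0.64], [3.34, 0.06, 0.64], [3.34, 0.06, 0.64], [1.12, 0.0, 0.0], [1.12, 0.0, 0.0], [1.12, 0.0, 0.0]], "turn": [[-0.1, -0.0, -0.0], [-0.1, -0.0, -0.0], [-0.1, -0.0, -0.0], [0.0, 0.0, 0.0], [0.0, 0.0, 0.0], [0.0, 0.0, 0.0]], "gripper": [0.3, 0.3, 0.3, 0.3, 0.3, 0.3]}
```

View pics/m7.png

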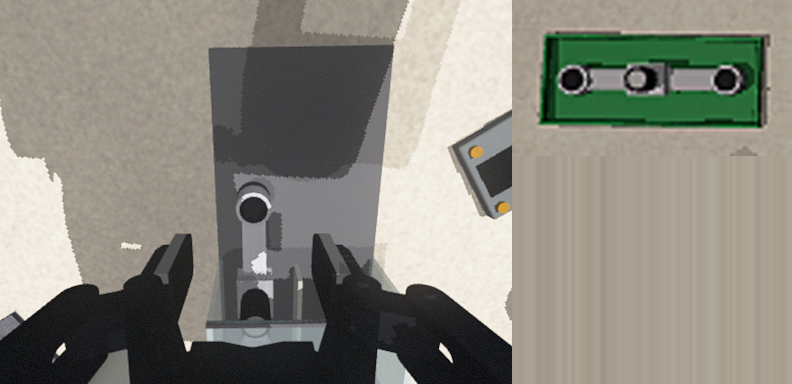

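The wrist view shows rim B at (254,209), as predicted at (255,208). The top inset shows arm A flat in the middle of the green tray. I draw arm B.

{"fn": "arm_command", "kwargs": {
  "delta_pos": [
    [3.34,0.07,0.64],
    [3.34,0.06,0.64],
    [3.34,0.06,0.64],
    [1.12,0,0],
    [1.12,0,0],
    [1.12,0,0],
    [0,0,0]
  ],
  "turn": [
    [-0.1,0,0],
    [-0.1,0,0],
    [-0.1,0,0],
    [0,0,0],
    [0,0,0],
    [0,0,0],
    [0,0,0]
  ],
  "gripper": [0.3,0.3,0.3,0.3,0.3,0.3,0.3]
}}

```text
time_s: 18.05
ee_pos: [0.4983, -0.2845, 0.0258]
tcp_rot: [0.684, 0.178, 0.685, -0.177]
contact_force: [-0.6, 0.7, -0.8]
opening: 0.0557
```

{"fn": "arm_command", "kwargs": {
  "delta_pos": [
    [0,0,0],
    [0,0,0],
    [0,0,0],
    [0,0,0],
    [0,0,-0.8],
    [0,0,-1.2],
    [0,0,-1.2]
  ],
  "turn": [
    [0,0,0],
    [0,0,0],
    [0,0,0],
    [0,0,0],
    [0,0,0],
    [0,0,0],
    [0,0,0]
  ],
  "gripper": [-1,-1,-1,-1,-1,-1,-1],
  "force": 30
}}

```text
time_s: 18.63
ee_pos: [0.4723, -0.2706, 0.028]
tcp_rot: [0.686, 0.177, 0.683, -0.178]
contact_force: [4.4, -2.7, 8.0]
opening: 0.0292
```

{"fn": "arm_command", "kwargs": {
  "delta_pos": [
    [0,0,-1.4],
    [0,0,-1.4],
    [0,0,-1.4],
    [0,0,-1.4],
    [0,0,-1.4],
    [0,0,-1.2],
    [0,0,0]
  ],
  "turn": [
    [0,0,0],
    [0,0,0],
    [0,0,0],
    [0,0,0],
    [0,0,0],
    [0,0,0],
    [0,0,0]
  ],
  "gripper": [-1,-1,-1,-1,-1,-1,-1]
}}

```text
time_s: 19.22
ee_pos: [0.3985, -0.2295, 0.028]
tcp_rot: [0.685, 0.177, 0.684, -0.178]
contact_force: [-6.5, 1.3, 20.3]
opening: 0.0291
```

{"fn": "arm_command", "kwargs": {
  "delta_pos": [
    [0,0,0],
    [0,0,0],
    [0,0,0],
    [-3,0,0],
    [-3,0,0],
    [-3,0,0],
    [-3,0,0],
    [0,0,0]
  ],
  "turn": [
    [0,0,0],
    [0,0,0],
    [0,0,0],
    [0,0,0],
    [6.9,0,0],
    [6.9,0,0],
    [6.9,0,0],
    [0,0,0]
  ],
  "gripper": [0.3,0.3,0.3,0.3,0.3,0.3,0.3,0.3]
}}

```text
time_s: 19.88
ee_pos: [0.4013, -0.2311, 0.1513]
tcp_rot: [0.642, 0.3, 0.638, -0.301]
contact_force: [1.2, -1.2, 0.3]
opening: 0.0555
```

```bash
python3 - <<'E'
from h import *
st(); c=snap('wrist','w8',scale=1.5)
E
```

```text
t 19.8833 pos [ 0.4013 -0.2311  0.1513] q [ 0.6424  0.3     0.6378 -0.3007] f [ 1.23 -1.2   0.26] op 0.05548711311789888 J [-0.588  0.351  2.11  -0.     0.674 -1.281]
[[ 0.0055  0.7691  0.6391]
 [-0.0037  0.6391 -0.7691]
 [-1.      0.0019  0.0063]]
```

View pics/w8.png

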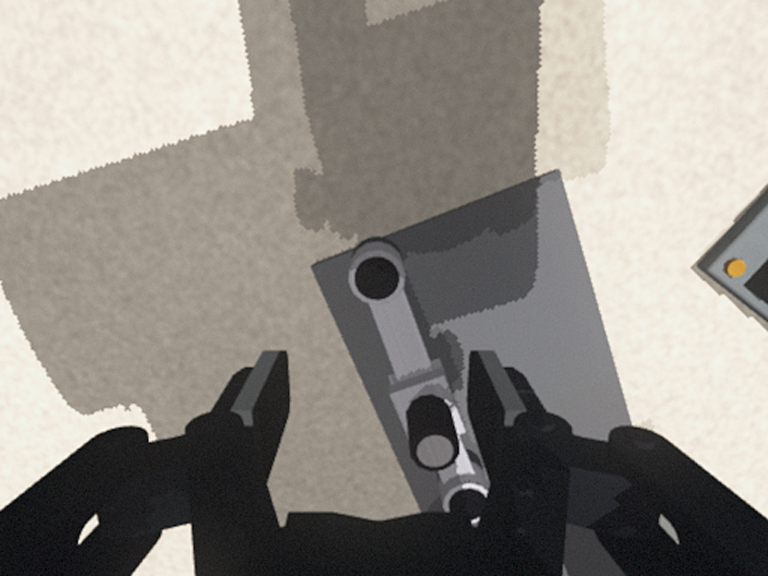

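The wrist view shows arm B drawn out: rim at (377,277), knob top at (435,451), far rim at (467,502). That is 11 pictures viewed so far.

```bash
python3 - <<'E'
from h import *
c=load('w8')
g=lambda u,v,z=.04: atz(c,u/1.5,v/1.5,z)
A,K,A2=g(377,277),g(435,451,.086),g(467,502)
yaw=np.degrees(np.arctan2(*(K-A)[1::-1]))
print(A,K,A2,np.degrees(np.arctan2(*(A2-A)[1::-1])),np.linalg.norm(A2-A),'K-from-A',np.linalg.norm((K-A)[:2]),yaw)
M=K.copy(); M[2]=.13; lo=M.copy(); lo[2]=.071
plan([(M,Rd(yaw)),(lo,Rd(yaw),4)],.3)
E
```

```text
[ 0.40016632 -0.22859058  0.04      ] [ 0.46562594 -0.26548346  0.086     ] [ 0.52938007 -0.30086134  0.04      ] -29.21879359908094 0.14805152987140355 K-from-A 0.07514017188554616 -29.405503238590704
{"delta_pos": [[0.18, 0.25, 0.62], [0.18, 0.31, 0.59], [0.18, 0.38, 0.55], [0.18, 0.44, 0.51], [0.18, 0.49, 0.46], [0.18, 0.54, 0.4], [0.18, 0.58, 0.34], [0.18, 0.61, 0.27]], "turn": [[6.3, 0.0, -0.0], [6.3, 0.0, -0.0], [6.3, 0.0, -0.0], [6.3, 0.0, -0.0], [6.3, 0.0, -0.0], [6.3, 0.0, -0.0], [6.3, 0.0, -0.0], [6.3, 0.0, -0.0]], "gripper": [0.3, 0.3, 0.3, 0.3, 0.3, 0.3, 0.3, 0.3]}
{"delta_pos": [[0.18, 0.64, 0.2], [0.18, 0.66, 0.13], [0.18, 0.67, 0.06], [1.48, 0.0, -0.0], [1.48, 0.0, 0.0], [1.48, 0.0, 0.0], [1.48, 0.0, 0.0]], "turn": [[6.3, 0.0, -0.0], [6.3, 0.0, -0.0], [6.3, 0.0, -0.0], [0.0, 0.0, 0.0], [0.0, 0.0, 0.0], [0.0, 0.0, 0.0], [0.0, 0.0, 0.0]], "gripper": [0.3, 0.3, 0.3, 0.3, 0.3, 0.3, 0.3]}
```

{"fn": "arm_command", "kwargs": {
  "delta_pos": [
    [0.18,0.25,0.62],
    [0.18,0.31,0.59],
    [0.18,0.38,0.55],
    [0.18,0.44,0.51],
    [0.18,0.49,0.46],
    [0.18,0.54,0.4],
    [0.18,0.58,0.34],
    [0.18,0.61,0.27]
  ],
  "turn": [
    [6.3,0,0],
    [6.3,0,0],
    [6.3,0,0],
    [6.3,0,0],
    [6.3,0,0],
    [6.3,0,0],
    [6.3,0,0],
    [6.3,0,0]
  ],
  "gripper": [0.3,0.3,0.3,0.3,0.3,0.3,0.3,0.3]
}}

```text
time_s: 20.6
ee_pos: [0.4464, -0.2547, 0.1311]
tcp_rot: [-0.452, -0.543, -0.453, 0.543]
contact_force: [0.7, -0.7, 0.1]
opening: 0.0555
```

{"fn": "arm_command", "kwargs": {
  "delta_pos": [
    [0.18,0.64,0.2],
    [0.18,0.66,0.13],
    [0.18,0.67,0.06],
    [0,0,0],
    [0,0,0]
  ],
  "turn": [
    [6.3,0,0],
    [6.3,0,0],
    [6.3,0,0],
    [0,0,0],
    [0,0,0]
  ],
  "gripper": [0.3,0.3,0.3,0.3,0.3]
}}

```text
time_s: 21.02
ee_pos: [0.464, -0.2639, 0.1259]
tcp_rot: [-0.359, -0.608, -0.36, 0.609]
contact_force: [-0.3, 0.6, 0.1]
opening: 0.0559
```

```bash
python3 - <<'E'
from h import *
st(); plan([((.4656,-.2655,.070),Rd(-29.4),4)],.3)
E
```

```text
t 21.0167 pos [ 0.464  -0.2639  0.1259] q [-0.3593 -0.6085 -0.3603  0.609 ] f [-0.26  0.56  0.08] op 0.0558813291199175 J [-0.574  0.475  1.97  -0.     0.699 -0.071]
[[-1.400e-03  8.761e-01 -4.821e-01]
 [ 9.000e-04 -4.821e-01 -8.761e-01]
 [-1.000e+00 -1.600e-03 -1.000e-04]]
{"delta_pos": [[1.4, 0.06, 0.02], [1.4, 0.06, 0.01], [1.4, 0.06, 0.01], [1.4, 0.06, 0.01]], "turn": [[0.1, -0.0, 0.0], [0.1, -0.0, 0.0], [0.1, -0.0, 0.0], [0.1, -0.0, 0.0]], "gripper": [0.3, 0.3, 0.3, 0.3]}
```

{"fn": "arm_command", "kwargs": {
  "delta_pos": [
    [1.4,0.06,0],
    [1.4,0.06,0],
    [1.4,0.06,0.05],
    [1.4,0.06,0],
    [0,0,0],
    [0,0,0],
    [0,0,0],
    [0,0,0]
  ],
  "turn": [
    [0.1,0,0],
    [0.1,0,0],
    [0.1,0,0],
    [0.1,0,0],
    [0,0,0],
    [0,0,0],
    [0,0,0],
    [0,0,0]
  ],
  "gripper": [0.3,0.3,0.3,0.3,0.3,-1,-1,-1],
  "force": 60
}}

```text
time_s: 21.68
ee_pos: [0.4665, -0.266, 0.0718]
tcp_rot: [0.357, 0.611, 0.356, -0.61]
contact_force: [-4.0, 1.7, 9.4]
opening: 0.0225
```

{"fn": "arm_command", "kwargs": {
  "delta_pos": [
    [0,0,0],
    [0,0,0],
    [-0.3,0,0],
    [-1.2,0,0],
    [-3,0,0],
    [-3,0,0],
    [-3,0,0],
    [0,0,0]
  ],
  "turn": [
    [0,0,0],
    [0,0,0],
    [0,0,0],
    [0,0,0],
    [0,0,0],
    [0,0,0],
    [0,0,0],
    [0,0,0]
  ],
  "gripper": [-1,-1,-1,-1,-1,-1,-1,-1]
}}

```text
time_s: 22.35
ee_pos: [0.4687, -0.2673, 0.1814]
tcp_rot: [0.359, 0.612, 0.354, -0.609]
contact_force: [2.0, -0.4, -1.5]
opening: 0.0217
```

```bash
python3 - <<'E'
from h import *
s=st(); print(s['ft_torque'])
plan([((.5800,-.0121,.168),Rd(-86))],-1)
E
```

```text
t 22.35 pos [ 0.4687 -0.2673  0.1814] q [ 0.3589  0.6119  0.354  -0.6094] f [ 1.95 -0.35 -1.48] op 0.021747955138237532 J [-0.575  0.398  1.919  0.     0.817 -0.061]
[[ 6.500e-03  8.707e-01 -4.917e-01]
 [-4.200e-03 -4.917e-01 -8.708e-01]
 [-1.000e+00  7.700e-03  5.000e-04]]
[-0.02335156 -0.12353624 -0.00204248]
{"delta_pos": [[0.15, -0.32, -3.08], [0.14, -0.65, -3.02], [0.14, -0.98, -2.93], [0.14, -1.3, -2.81], [0.14, -1.6, -2.65], [0.14, -1.88, -2.46], [0.15, -2.13, -2.24], [0.15, -2.37, -1.99]], "turn": [[6.3, -0.0, -0.0], [6.3, -0.0, -0.0], [6.3, -0.0, -0.0], [6.3, -0.0, -0.0], [6.3, -0.0, -0.0], [6.3, -0.0, -0.0], [6.3, -0.0, -0.0], [6.3, -0.0, -0.0]], "gripper": [-1, -1, -1, -1, -1, -1, -1, -1]}
{"delta_pos": [[0.15, -2.57, -1.72]], "turn": [[6.3, -0.0, -0.0]], "gripper": [-1]}
```

{"fn": "arm_command", "kwargs": {
  "delta_pos": [
    [0.1,-0.32,-3.08],
    [0.1,-0.65,-3.02],
    [0.1,-0.98,-2.93],
    [0.1,-1.3,-2.81],
    [0.1,-1.6,-2.65],
    [0.1,-1.88,-2.46],
    [0.1,-2.13,-2.24],
    [0.1,-2.37,-1.99]
  ],
  "turn": [
    [6.3,0,0],
    [6.3,0,0],
    [6.3,0,0],
    [6.3,0,0],
    [6.3,0,0],
    [6.3,0,0],
    [6.3,0,0],
    [6.3,0,0]
  ],
  "gripper": [-1,-1,-1,-1,-1,-1,-1,-1]
}}

```text
time_s: 23.02
ee_pos: [0.5656, -0.0375, 0.1678]
tcp_rot: [-0.061, -0.704, -0.061, 0.705]
contact_force: [0.5, 0.2, -2.2]
opening: 0.0222
```

{"fn": "arm_command", "kwargs": {
  "delta_pos": [
    [0.1,-2.57,-1.72],
    [0,0,0],
    [0,0,0]
  ],
  "turn": [
    [6.3,0,0],
    [0,0,0],
    [0,0,0]
  ],
  "gripper": [-1,-1,-1]
}}

```text
time_s: 23.27
ee_pos: [0.5781, -0.0092, 0.1666]
tcp_rot: [-0.025, -0.707, -0.025, 0.707]
contact_force: [-0.1, -0.5, -1.6]
opening: 0.0217
```

```bash
python3 - <<'E'
from h import *
st(); c=snap('wrist','w9'); a=load('w3')
# compare rims with w3 by template matching
ga,gb=[cv2.cvtColor(x['color'],cv2.COLOR_RGB2GRAY) for x in (a,c)]
for u,v in [(171,349),(584,349),(378,424)]:
    u,v=int(u/1.5),int(v/1.5); w=26 if v<260 else 22
    T=ga[v-w:v+w,u-w:u+w]; S=gb[v-w-15:v+w+15,u-w-15:u+w+15]
    r=cv2.matchTemplate(S,T,cv2.TM_CCOEFF_NORMED); _,m,_,l=cv2.minMaxLoc(r); print((u,v),m,l[0]-15,l[1]-15)
plan([((.580,-.0121,.098),Rd(-86),4)],-1)
E
```

```text
t 23.2667 pos [ 0.5781 -0.0092  0.1666] q [-0.0245 -0.7066 -0.0246  0.7067] f [-0.08 -0.52 -1.64] op 0.02172346264883585 J [-0.068  0.469  1.839  0.     0.835  1.433]
[[-1.000e-04  6.940e-02 -9.976e-01]
 [ 1.000e-04 -9.976e-01 -6.940e-02]
 [-1.000e+00 -1.000e-04  1.000e-04]]
(114, 232) 0.9850243330001831 1 -1
(389, 232) 0.9776955246925354 0 -3
(252, 282) 0.9908936619758606 0 -3
{"delta_pos": [[1.72, 0.05, -0.06], [1.72, 0.05, -0.06], [1.72, 0.05, -0.06], [1.72, 0.05, -0.06]], "turn": [[-0.0, 0.0, -0.0], [-0.0, 0.0, -0.0], [-0.0, 0.0, -0.0], [-0.0, 0.0, -0.0]], "gripper": [-1, -1, -1, -1]}
```

{"fn": "arm_command", "kwargs": {
  "delta_pos": [
    [2,0.06,-0.06],
    [2,0.06,-0.06],
    [1.5,0.06,-0.06],
    [0.8,0.06,-0.06],
    [0.5,0.05,0],
    [0,0,0],
    [0,0,0]
  ],
  "turn": [
    [0,0,0],
    [0,0,0],
    [0,0,0],
    [0,0,0],
    [0,0,0],
    [0,0,0],
    [0,0,0]
  ],
  "gripper": [-1,-1,-1,-1,-1,-1,-1]
}}

```text
time_s: 23.9
ee_pos: [0.5806, -0.0139, 0.0993]
tcp_rot: [0.024, 0.707, 0.023, -0.707]
contact_force: [0.1, -0.9, -2.3]
opening: 0.0221
```

{"fn": "arm_command", "kwargs": {
  "delta_pos": [
    [0.2,0,0],
    [0,0,0]
  ],
  "turn": [
    [0,0,0],
    [0,0,0]
  ],
  "gripper": [-1,-1]
}}

```text
time_s: 24.07
ee_pos: [0.5808, -0.0136, 0.0974]
tcp_rot: [0.024, 0.707, 0.024, -0.706]
contact_force: [0.3, 0.0, -1.6]
opening: 0.0222
```

{"fn": "arm_command", "kwargs": {
  "delta_pos": [
    [0.05,0,0],
    [0,0,0]
  ],
  "turn": [
    [0,0,0],
    [0,0,0]
  ],
  "gripper": [-1,-1]
}}

```text
time_s: 24.23
ee_pos: [0.5806, -0.0134, 0.0967]
tcp_rot: [0.024, 0.707, 0.024, -0.707]
contact_force: [-0.4, 0.0, -2.1]
opening: 0.0222
```

{"fn": "arm_command", "kwargs": {
  "delta_pos": [
    [0.12,-0.12,0],
    [0,0,0]
  ],
  "turn": [
    [0,0,0],
    [0,0,0]
  ],
  "gripper": [-1,-1]
}}

```text
time_s: 24.4
ee_pos: [0.5803, -0.0121, 0.0952]
tcp_rot: [-0.024, -0.707, -0.024, 0.707]
contact_force: [0.7, 0.7, -2.4]
opening: 0.0222
```

{"fn": "arm_command", "kwargs": {
  "delta_pos": [
    [0.08,0,0],
    [0,0,0]
  ],
  "turn": [
    [0,0,0],
    [0,0,0]
  ],
  "gripper": [-1,-1]
}}

```text
time_s: 24.57
ee_pos: [0.5805, -0.0122, 0.0945]
tcp_rot: [0.024, 0.707, 0.024, -0.707]
contact_force: [-0.7, 0.3, 1.9]
opening: 0.0222
```

{"fn": "arm_command", "kwargs": {
  "delta_pos": [
    [0,0,0],
    [0,0,0],
    [0,0,0],
    [-1,0,0],
    [-2,0,0],
    [-2,0,0],
    [0,0,0],
    [0,0,0]
  ],
  "turn": [
    [0,0,0],
    [0,0,0],
    [0,0,0],
    [0,0,0],
    [0,0,0],
    [0,0,0],
    [0,0,0],
    [0,0,0]
  ],
  "gripper": [0.3,0.3,0.3,0.3,0.3,0.3,0.3,0.3]
}}

```text
time_s: 25.23
ee_pos: [0.5812, -0.0124, 0.146]
tcp_rot: [0.024, 0.708, 0.023, -0.706]
contact_force: [-0.4, -0.5, 0.0]
opening: 0.0555
```

{"fn": "arm_command", "kwargs": {
  "delta_pos": [
    [0,0,0],
    [0,0,0],
    [0,0,0],
    [0,0,0],
    [0,0,0],
    [0,0,0],
    [0,0,0],
    [0,0,0]
  ],
  "turn": [
    [0,0,0],
    [0,0,0],
    [0,0,0],
    [0,0,0],
    [0,0,0],
    [0,0,0],
    [0,0,0],
    [0,0,0]
  ],
  "gripper": [0.3,0.3,0.3,0.3,0.3,0.3,0.3,0.3]
}}

```text
time_s: 25.9
ee_pos: [0.5803, -0.0123, 0.1443]
tcp_rot: [-0.024, -0.707, -0.024, 0.707]
contact_force: [0.3, 0.1, 0.4]
opening: 0.0554
```

{"fn": "arm_command", "kwargs": {
  "delta_pos": [
    [0,0,0],
    [0,0,0],
    [0,0,0],
    [0,0,0],
    [0,0,0],
    [0,0,0]
  ],
  "turn": [
    [0,0,0],
    [0,0,0],
    [0,0,0],
    [0,0,0],
    [0,0,0],
    [0,0,0]
  ],
  "gripper": [0.3,0.3,0.3,0.3,0.3,0.3]
}}

```text
time_s: 26.4
ee_pos: [0.5804, -0.0123, 0.1444]
tcp_rot: [0.024, 0.707, 0.024, -0.707]
contact_force: [0.5, 0.2, 0.1]
opening: 0.0556
```

```bash
python3 - <<'E'
from h import *
s=st(); c=snap('wrist','w10',scale=1.5)
E
```

```text
t 26.4 pos [ 0.5804 -0.0123  0.1444] q [ 0.0236  0.7067  0.0236 -0.7067] f [0.49 0.15 0.12] op 0.05561278507339119 J [-0.073  0.501  1.851 -0.     0.79   1.431]
[[ 1.000e-04  6.660e-02 -9.978e-01]
 [-0.000e+00 -9.978e-01 -6.660e-02]
 [-1.000e+00  0.000e+00 -1.000e-04]]
```

View pics/w10.png

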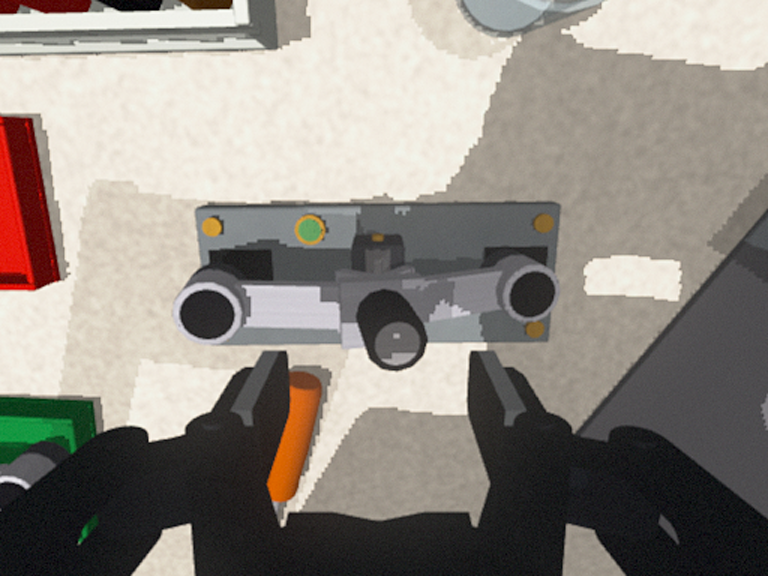

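The wrist view shows arm B tipped: the left rim at (209,312) is high and the right rim at (529,292) is low and smaller, with the knob top at (400,341) leaning right. That was my 12th picture, so the rest is checked numerically. I fit the lean and plan a tilted regrasp.

```bash
cat > fit.py <<'E'
from h import *
from scipy.optimize import least_squares
a=load('w10')
obs=np.array([(209,312),(529,292),(400,341)])/1.5
pts=np.array([(-.075,0,-.004),(.075,0,-.004),(0,0,.042)])
f=lambda x:(np.array([proj(a,R.from_euler('ZY',[x[3],x[4]]).apply(p)+x[:3]) for p in pts])-obs).ravel()
s=least_squares(f,[.579,-.0123,.066,np.radians(-86),0.1]); print(s.x,np.degrees(s.x[3:]),s.cost)
x=s.x; ez=R.from_euler('ZY',[x[3],x[4]]).apply([0,0,1]); print('axis',ez)
yaw=np.degrees(x[3]); th=np.degrees(x[4])
ax=R.from_euler('Z',x[3]).apply([0,1,0])
Q=Rd(yaw,ax*th); print(Q.as_matrix())
p0=np.array([.579,-.0123,.066])
plan([(p0+ez*.080,Q),(p0+ez*.0295,Q,4)],.3)
E
python3 fit.py
```

```text
[ 0.57972077 -0.01267839  0.06273395 -1.49898961  0.18028011] [-85.8857784   10.32928937] 0.13435170520133952
axis [ 0.01286425 -0.17884308  0.98379351]
[[-1.28642517e-02  7.05822853e-02 -9.97423006e-01]
 [ 1.78843081e-01 -9.81258276e-01 -7.17450206e-02]
 [-9.83793506e-01 -1.79305150e-01  1.26201133e-16]]
{"delta_pos": [[-0.01, 0.71, 0.06], [-0.08, 0.71, 0.07], [1.26, 0.0, -0.0], [1.26, 0.0, -0.0], [1.26, 0.0, -0.0], [1.26, 0.0, -0.0]], "turn": [[-0.1, -0.0, -5.2], [-0.1, -0.0, -5.2], [0.0, 0.0, 0.0], [0.0, 0.0, 0.0], [0.0, 0.0, 0.0], [0.0, 0.0, 0.0]], "gripper": [0.3, 0.3, 0.3, 0.3, 0.3, 0.3]}
```

{"fn": "arm_command", "kwargs": {
  "delta_pos": [
    [0,0.7,0.06],
    [0,0.7,0.07],
    [0,0,0],
    [0,0,0]
  ],
  "turn": [
    [0,0,-4.8],
    [0,0,-4.8],
    [0,0,0],
    [0,0,0]
  ],
  "gripper": [0.3,0.3,0.3,0.3]
}}

```text
time_s: 26.78
ee_pos: [0.58, -0.0278, 0.1436]
tcp_rot: [0.037, -0.702, -0.081, 0.706]
contact_force: [-0.7, 0.3, 0.4]
opening: 0.0556
```

```bash
cat >> fit.py <<'E'
st()
ax=R.from_euler('Z',x[3]).apply([0,1,0]); Q=Rd(yaw,ax*9.6); ez=-Q.as_matrix()[:,0]
plan([(p0+ez*.0295,Q,4)],.3)
E
python3 fit.py | tail -6
```

```text
{"delta_pos": [[-0.09, -0.13, -0.01], [1.26, 0.0, -0.0], [1.26, 0.0, -0.0], [1.26, 0.0, -0.0], [1.26, 0.0, -0.0]], "turn": [[-0.5, -0.1, -0.8], [0.0, 0.0, 0.0], [0.0, 0.0, 0.0], [0.0, 0.0, 0.0], [0.0, 0.0, 0.0]], "gripper": [0.3, 0.3, 0.3, 0.3, 0.3]}
t 26.7833 pos [ 0.58   -0.0278  0.1436] q [ 0.0365 -0.7022 -0.0814  0.7063] f [-0.74  0.28  0.38] op 0.05564488508345773 J [-0.2    0.52   1.832  0.216  0.846  1.159]
[[-1.110e-02  6.260e-02 -9.980e-01]
 [ 1.659e-01 -9.841e-01 -6.360e-02]
 [-9.861e-01 -1.662e-01  5.000e-04]]
{"delta_pos": [[1.24, -0.06, -0.0], [1.24, -0.06, -0.0], [1.24, -0.06, -0.0], [1.24, -0.06, -0.0]], "turn": [[-0.1, -0.0, -0.0], [-0.1, -0.0, -0.0], [-0.1, -0.0, -0.0], [-0.1, -0.0, -0.0]], "gripper": [0.3, 0.3, 0.3, 0.3]}
```

{"fn": "arm_command", "kwargs": {
  "delta_pos": [
    [1.24,-0.06,0],
    [1.24,-0.06,0],
    [1.24,-0.06,0],
    [1.24,-0.06,0],
    [0,0,0],
    [0,0,0]
  ],
  "turn": [
    [-0.1,0,0],
    [-0.1,0,0],
    [-0.1,0,0],
    [-0.1,0,0],
    [0,0,0],
    [0,0,0]
  ],
  "gripper": [0.3,0.3,0.3,0.3,0.3,0.3]
}}

```text
time_s: 27.28
ee_pos: [0.5788, -0.0149, 0.0951]
tcp_rot: [0.033, -0.702, -0.085, 0.706]
contact_force: [-0.1, 0.1, -0.2]
opening: 0.0558
```

{"fn": "arm_command", "kwargs": {
  "delta_pos": [
    [0,0,0],
    [0,0,0],
    [0,0,0],
    [0,0,0]
  ],
  "turn": [
    [0,0,0],
    [0,0,0],
    [0,0,0],
    [0,0,0]
  ],
  "gripper": [-1,-1,-1,-1],
  "force": 30
}}

```text
time_s: 27.62
ee_pos: [0.58, -0.0163, 0.0962]
tcp_rot: [0.033, -0.703, -0.085, 0.705]
contact_force: [-0.1, -4.3, 4.7]
opening: 0.0228
```

{"fn": "arm_command", "kwargs": {
  "delta_pos": [
    [0,0,0],
    [0,0,0]
  ],
  "turn": [
    [0,0,0],
    [0,0,0]
  ],
  "gripper": [-1,-1],
  "force": 60
}}

```text
time_s: 27.78
ee_pos: [0.58, -0.0164, 0.0962]
tcp_rot: [0.033, -0.703, -0.085, 0.705]
contact_force: [0.5, -4.9, 6.1]
opening: 0.0223
```

{"fn": "arm_command", "kwargs": {
  "delta_pos": [
    [-0.5,-0.08,0],
    [-2,-0.33,0],
    [-3,-0.5,0],
    [-3,-0.5,0],
    [0,0,0],
    [0,0,0],
    [0,0,0]
  ],
  "turn": [
    [0,0,0],
    [0,0,0],
    [0,0,0],
    [0,0,0],
    [0,0,4.8],
    [0,0,4.8],
    [0,0,0]
  ],
  "gripper": [-1,-1,-1,-1,-1,-1,-1]
}}

```text
time_s: 28.37
ee_pos: [0.5794, -0.0149, 0.1829]
tcp_rot: [0.028, 0.708, 0.025, -0.705]
contact_force: [-0.1, 1.6, -1.4]
opening: 0.022
```

```bash
python3 - <<'E'
from h import *
st(); c=snap('wrist','w11'); a=load('w3')
ga,gb=[cv2.cvtColor(x['color'],cv2.COLOR_RGB2GRAY) for x in (a,c)]
for u,v in [(171,349),(584,349),(378,424)]:
    u,v=int(u/1.5),int(v/1.5); w=26 if v<260 else 22
    T=ga[v-w:v+w,u-w:u+w]; S=gb[v-w-20:v+w+20,u-w-20:u+w+20]
    r=cv2.matchTemplate(S,T,cv2.TM_CCOEFF_NORMED); _,m,_,l=cv2.minMaxLoc(r); print((u,v),m,l[0]-20,l[1]-20)
plan([((.5995,.279,.15),Rd(-87))],-1)
E
```

```text
t 28.3667 pos [ 0.5794 -0.0149  0.1829] q [ 0.0281  0.7078  0.0247 -0.7054] f [-0.13  1.55 -1.39] op 0.021963331590757727 J [-0.075  0.448  1.824 -0.006  0.865  1.425]
[[ 0.0035  0.0745 -0.9972]
 [-0.0047 -0.9972 -0.0745]
 [-1.      0.0049 -0.0031]]
(114, 232) 0.963936984539032 6 -5
(389, 232) 0.9742029905319214 2 -5
(252, 282) 0.9648292064666748 0 -8
{"delta_pos": [[0.4, -3.64, -0.53], [0.4, -3.64, -0.52], [0.4, -3.64, -0.51], [0.4, -3.64, -0.5], [0.4, -3.65, -0.49], [0.4, -3.65, -0.48], [0.4, -3.65, -0.47], [0.4, -3.65, -0.46]], "turn": [[0.2, -0.0, -0.0], [0.2, -0.0, -0.0], [0.2, -0.0, -0.0], [0.2, -0.0, -0.0], [0.2, -0.0, -0.0], [0.2, -0.0, -0.0], [0.2, -0.0, -0.0], [0.2, -0.0, -0.0]], "gripper": [-1, -1, -1, -1, -1, -1, -1, -1]}
```

{"fn": "arm_command", "kwargs": {
  "delta_pos": [
    [0.3,-3.64,-0.53],
    [0.4,-3.64,-0.52],
    [0.4,-3.64,-0.51],
    [0.4,-3.64,-0.5],
    [0.4,-3.65,-0.5],
    [0.4,-3.65,-0.5],
    [0.4,-3.65,-0.5],
    [0.4,-3.65,-0.5]
  ],
  "turn": [
    [0.2,0,0],
    [0.2,0,0],
    [0.2,0,0],
    [0.2,0,0],
    [0.2,0,0],
    [0.2,0,0],
    [0.2,0,0],
    [0.2,0,0]
  ],
  "gripper": [-1,-1,-1,-1,-1,-1,-1,-1]
}}

```text
time_s: 29.08
ee_pos: [0.6015, 0.2789, 0.1499]
tcp_rot: [-0.015, -0.706, -0.017, 0.707]
contact_force: [0.9, -0.1, -2.0]
opening: 0.022
```

{"fn": "arm_command", "kwargs": {
  "delta_pos": [
    [0,0,0],
    [0,0,0],
    [0,0,0]
  ],
  "turn": [
    [0,0,0],
    [0,0,0],
    [0,0,0]
  ],
  "gripper": [-1,-1,-1]
}}

```text
time_s: 29.33
ee_pos: [0.6015, 0.2771, 0.1499]
tcp_rot: [-0.016, -0.707, -0.017, 0.707]
contact_force: [-1.0, 0.0, -2.0]
opening: 0.0221
```

```bash
python3 - <<'E'
from h import *
st()
def red(cam,n):
    c=snap(cam,n); h=cv2.cvtColor(c['color'],cv2.COLOR_RGB2HSV)
    m=(((h[...,0]<6)|(h[...,0]>174))&(h[...,1]>150)&(h[...,2]>40)).astype(np.uint8)
    k,l,s,_=cv2.connectedComponentsWithStats(m); i=1+np.argmax(s[1:,4]); print(cam,s[i]); return c,(l==i)
c,m=red('wrist','w12')
us=np.where(m.any(0))[0]; top=[(u,np.where(m[:,u])[0][0]) for u in (us[0],us[0]+4,us[0]+20,us[0]+60,us[-1]-60,us[-1]-20,us[-1]-4,us[-1])]; print(top)
ys=np.array([(u,np.where(m[:,u])[0][0]) for u in range(us[0]+15,us[-1]-15)]); p=np.polyfit(ys[:,0],ys[:,1],1); print(p,np.abs(np.polyval(p,ys[:,0])-ys[:,1]).max())
a,b=[atz(c,u,np.polyval(p,u),.022) for u in (us[0],us[-1])]
d=(b-a)/np.linalg.norm(b-a); print(a,b,np.linalg.norm(b-a),np.degrees(np.arctan2(d[1],d[0])),'C',(a+b)/2+.045*np.array([d[1],-d[0],0]))
plan([((.599,.279,.08),Rd(-87))],-1)
# refine from initial top picture by colour
c=load('t0'); h=cv2.cvtColor(c['color'],cv2.COLOR_RGB2HSV)
m=(((h[...,0]<6)|(h[...,0]>174))&(h[...,1]>150)&(h[...,2]>40)).astype(np.uint8)
k,l,s,_=cv2.connectedComponentsWithStats(m); i=1+np.argmax(s[1:,4]); cn=cv2.findContours((l==i).astype(np.uint8),0,1)[0][0]
r=cv2.minAreaRect(cn); print(r, atz(c,*r[0],.02))
E
```

```text
t 29.3333 pos [0.6015 0.2771 0.1499] q [-0.016  -0.7065 -0.0165  0.7073] f [-1.    0.03 -2.04] op 0.022110861019354677 J [3.850e-01 5.930e-01 1.649e+00 1.000e-03 9.010e-01 1.909e+00]
[[-1.100e-03  4.600e-02 -9.989e-01]
 [ 7.000e-04 -9.989e-01 -4.600e-02]
 [-1.000e+00 -8.000e-04  1.100e-03]]
wrist [  109   127   273    82 19230]
[(np.int64(109), np.int64(132)), (np.int64(113), np.int64(131)), (np.int64(129), np.int64(129)), (np.int64(169), np.int64(129)), (np.int64(321), np.int64(127)), (np.int64(361), np.int64(127)), (np.int64(377), np.int64(128)), (np.int64(381), np.int64(130))]
[-9.67087362e-03  1.30484363e+02] 2.2621647973087704
[0.64000122 0.39092236 0.022     ] [0.65200683 0.17964087 0.022     ] 0.21162231225949454 -86.74778870314832 C [0.6010765  0.28272871 0.022     ]
{"delta_pos": [[3.51, -0.13, 0.12], [3.51, -0.13, 0.12]], "turn": [[-0.2, 0.0, 0.0], [-0.2, 0.0, 0.0]], "gripper": [-1, -1]}
((157.8058319091797, 178.81605529785156), (28.800294876098633, 68.35342407226562), 88.45184326171875) [0.59876825 0.28243558 0.02      ]
```

{"fn": "arm_command", "kwargs": {
  "delta_pos": [
    [2,-0.3,0.05],
    [2.2,-0.25,0.05],
    [2,0,0],
    [0.9,0,0],
    [0.3,0,0],
    [0,0,0]
  ],
  "turn": [
    [-0.5,0,0],
    [0,0,0],
    [0,0,0],
    [0,0,0],
    [0,0,0],
    [0,0,0]
  ],
  "gripper": [-1,-1,-1,-1,-1,-1]
}}

```text
time_s: 29.88
ee_pos: [0.6007, 0.282, 0.0763]
tcp_rot: [0.019, 0.707, 0.019, -0.707]
contact_force: [-0.2, 0.5, -1.2]
opening: 0.0223
```

{"fn": "arm_command", "kwargs": {
  "delta_pos": [
    [0.2,0,0],
    [0,0,0]
  ],
  "turn": [
    [0,0,0],
    [0,0,0]
  ],
  "gripper": [-1,-1]
}}

```text
time_s: 30.05
ee_pos: [0.6014, 0.2829, 0.0755]
tcp_rot: [0.019, 0.708, 0.019, -0.706]
contact_force: [0.1, 0.9, -2.2]
opening: 0.022
```

{"fn": "arm_command", "kwargs": {
  "delta_pos": [
    [0.12,0,0],
    [0,0,0]
  ],
  "turn": [
    [0,0,0],
    [0,0,0]
  ],
  "gripper": [-1,-1]
}}

```text
time_s: 30.22
ee_pos: [0.6012, 0.2831, 0.0741]
tcp_rot: [0.019, 0.708, 0.019, -0.706]
contact_force: [-0.2, -1.6, 2.1]
opening: 0.0224
```

{"fn": "arm_command", "kwargs": {
  "delta_pos": [
    [0.1,0,0],
    [0,0,0]
  ],
  "turn": [
    [0,0,0],
    [0,0,0]
  ],
  "gripper": [-1,-1]
}}

```text
time_s: 30.38
ee_pos: [0.6014, 0.2829, 0.0733]
tcp_rot: [0.019, 0.708, 0.019, -0.706]
contact_force: [0.2, -4.3, 8.1]
opening: 0.0218
```

{"fn": "arm_command", "kwargs": {
  "delta_pos": [
    [0,0,0],
    [0,0,0],
    [0,0,0],
    [-1.5,0,0],
    [-3,0,0],
    [-3.5,0,0],
    [-3.5,0,0],
    [0,0,0]
  ],
  "turn": [
    [0,0,0],
    [0,0,0],
    [0,0,0],
    [0,0,0],
    [0,0,0],
    [0,0,0],
    [0,0,0],
    [0,0,0]
  ],
  "gripper": [0.3,0.3,0.3,0.3,0.3,0.3,0.3,0.3]
}}

```text
time_s: 31.05
ee_pos: [0.6036, 0.2844, 0.1942]
tcp_rot: [0.018, 0.71, 0.02, -0.703]
contact_force: [1.9, 1.0, 0.3]
opening: 0.0556
```

```bash
python3 - <<'E'
from h import *
s=st(); c=snap('wrist','w13'); a=load('w4')
g=cv2.cvtColor(c['color'],cv2.COLOR_RGB2GRAY)
# expected rim / knob pixels for a level arm flat in the red tray
x=np.array([np.cos(np.radians(-86.9)),np.sin(np.radians(-86.9)),0]); o=np.array([.600,.2825,.004])
e=[proj(c,o+p) for p in (-.075*x+[0,0,.034],.075*x+[0,0,.034],[0,0,.080])]; print('expected',np.round(e,1))
ci=cv2.HoughCircles(cv2.medianBlur(g,3),cv2.HOUGH_GRADIENT,1,30,param1=80,param2=14,minRadius=11,maxRadius=24)
for q in (ci[0] if ci is not None else []):
    d=min(np.linalg.norm(q[:2]-w) for w in e)
    if d<25: print(q)
b=capture('top'); i0=load('t0')['color'].astype(int); d=np.abs(b['color'].astype(int)-i0).sum(2)
cv2.imwrite('pics/tend.png',cv2.cvtColor(b['color'],cv2.COLOR_RGB2BGR)); np.savez('pics/tend.npz',**{k:np.array(v) for k,v in b.items()})
E
```

```text
t 31.05 pos [0.6036 0.2844 0.1942] q [ 0.0181  0.7102  0.0205 -0.7034] f [1.88 1.03 0.27] op 0.05556285751174959 J [ 0.395  0.546  1.61  -0.     0.976  1.912]
[[ 0.0095  0.0545 -0.9985]
 [ 0.0037 -0.9985 -0.0545]
 [-0.9999 -0.0031 -0.0097]]
expected [[172.  180.7]
 [337.9 181.1]
 [255.2 196. ]]
[172.5 178.5  15.4]
[336.5 179.5  14.9]
[255.5 187.5  16.6]
```

{"fn": "arm_command", "kwargs": {
  "delta_pos": [
    [-1,3,0],
    [-1,3.5,0],
    [0,3.8,0],
    [0,3.8,0],
    [0,3.8,0],
    [0,3.8,0],
    [0,3,0],
    [0,0,0]
  ],
  "turn": [
    [0,0,0],
    [0,0,0],
    [0,0,0],
    [0,0,0],
    [0,0,0],
    [0,0,0],
    [0,0,0],
    [0,0,0]
  ],
  "gripper": [0.3,0.3,0.3,0.3,0.3,0.3,0.3,0.3]
}}

```text
time_s: 31.82
ee_pos: [0.6134, 0.0314, 0.2059]
tcp_rot: [-0.018, -0.707, -0.018, 0.707]
contact_force: [0.3, -0.6, 0.2]
opening: 0.0555
```

```bash
python3 - <<'E'
from h import *
s=st(); c=snap('top','t9'); t0=load('t0')
g=cv2.resize(cv2.cvtColor(c['color'],cv2.COLOR_RGB2GRAY),None,fx=4,fy=4,interpolation=cv2.INTER_CUBIC)
for n,o,yaw in [('red',(.600,.2825,.004),-86.9),('green',(.438,.266,.004),-88.9)]:
    x=np.array([np.cos(np.radians(yaw)),np.sin(np.radians(yaw)),0]); o=np.array(o)
    e=[proj(c,o+p) for p in (-.075*x+[0,0,.034],.075*x+[0,0,.034],[0,0,.080])]; print(n,'expected',np.round(e,1).tolist())
    u,v=e[2]; r=g[int(4*v)-60:int(4*v)+60,int(4*u)-150:int(4*u)+150]
    ci=cv2.HoughCircles(r,cv2.HOUGH_GRADIENT,1,40,param1=80,param2=14,minRadius=12,maxRadius=26)
    for q in (ci[0] if ci is not None else []): print((q[0]+int(4*u)-150)/4,(q[1]+int(4*v)-60)/4,q[2]/4)
# bystanders: local change against the first picture (away from shadows)
d=np.abs(cv2.GaussianBlur(c['color'],(5,5),0).astype(int)-cv2.GaussianBlur(t0['color'],(5,5),0)).max(2)
for n,u,v in [('vials',302,218),('beaker',405,208),('jar',147,351),('stray',218,213),('screwdr',350,345),('brush',147,250),('nut',158,306),('bottle',620,270)]:
    u,v=int(u/1.5),int(v/1.5)
    A,B=[cv2.cvtColor(z['color'],cv2.COLOR_RGB2GRAY) for z in (t0,c)]
    w=14; T=A[v-w:v+w,max(u-w,0):u+w]; S=B[v-w-10:v+w+10,u-w-10:u+w+10]
    _,m,_,l=cv2.minMaxLoc(cv2.matchTemplate(S,T,cv2.TM_CCOEFF_NORMED)); print(n,round(m,3),l[0]-10,l[1]-10)
E
```

```text
t 31.8167 pos [0.6134 0.0314 0.2059] q [-0.0185 -0.7065 -0.0177  0.7072] f [ 0.26 -0.61  0.19] op 0.055455559615185175 J [ 2.000e-03  4.680e-01  1.719e+00 -1.000e-03  9.560e-01  1.523e+00]
[[-9.000e-04  5.110e-02 -9.987e-01]
 [-1.100e-03 -9.987e-01 -5.110e-02]
 [-1.000e+00  1.000e-03  1.000e-03]]
red expected [[132.0, 178.1], [180.6, 176.9], [152.4, 175.1]]
133.125 178.375 5.525
153.125 176.375 5.525
green expected [[133.9, 229.9], [183.2, 230.3], [154.6, 229.9]]
134.125 230.375 4.7
148.125 220.875 3.175
vials 0.226 -7 0
beaker 0.178 -6 -5
jar 1.0 0 0
stray 1.0 0 0
screwdr 0.227 3 -10
brush 1.0 0 0
nut 0.999 0 0
bottle 1.0 0 0
```

```bash
python3 -c "
from cell import ticket; print(ticket.hand_in())"
```

```text
the job is handed in; nothing more can be done
None
```

I checked both rotor arms on the knife edge, sorted them into the trays, and handed the job in at about 32 s. Hand-in gives no verdict, so I don't know the score.

- **First arm (lane on the robot's left as it faces the rack):** let go on the knife edge, it stayed level at about 0.003 rad and stopped moving. It lies in the middle of the green tray.
- **Second arm (the other lane):** it tipped to about 0.17 rad with a bucket on the foot. I gripped it again along its lean, levelled it in the air and laid it in the red tray.

**Last checks:**
- **Red tray:** in the close wrist view the bucket rims were within about 2 pixels of where a flat, centred arm should show, and they looked equal in size. In that view the knob came out 8 pixels off, possibly a mis-detected circle. In the top view it was within about 1.5 pixels, though only one of the two rims was found there.
- **Green tray:** an earlier picture showed the arm flat and centred. The last top view matched one rim to under 1 pixel but did not pick out the other rim or the knob.
- **Forces:** the readings I took on the knife edge stayed at about 7 N or less. I saw up to about 20 N on the tool while drawing an arm out.
- **Bystanders:** the jar, stray vial, brush, nut and wash bottle had not moved. The match failed for the vial rack, beaker and screwdriver, because the robot arm was probably blocking the view. The parts of them visible in the last wrist picture I viewed looked in place, and I never moved close to them.

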